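# Fetch a gate eye bolt out of the dip tank with the hook rod and set it on the pintle

## Robot

A 6-joint arm with a two-finger parallel gripper is mounted at the origin on the work surface. World frame = base frame: x ahead of the robot, y to its left, z up, the work surface at z = 0. Lengths are in m, angles in rad, forces in N, time in s.
With the tool pointing down it reaches from about 0.375 to 0.975 m from the base axis. Payload 3.8 kg.
Tool frame: the origin (TCP) lies between the finger pads; the fingertips stand 14 mm ahead of it and the grasp point (between the pads) lies 5 mm behind it; y points along the fingers, z is the direction in which the jaws open and shut, and the axes are right-handed (so a half turn about y gives the same grasp; the last joint's range is limited). The gripper opens to 88 mm and grips with 3 to 60 N. Pads are 18 mm wide; open, the fingers measure 123 mm over their backs; the gripper's body (75 mm by 187 mm) begins 45 mm behind the grasp point.
Start: joints at [1.286, 0.264, 1.604, -0, 1.274, -0.037], TCP at [0.166, 0.654, 0.253] pointing down, gripper open.
Joint ranges: [-2.63, 2.63], [-0.94, 2.18], [0.31, 2.57], [-1.31, 4.45], [0, 2.66], [-2.55, 2.55]. Speed limits (rad/s): [2.57, 2.57, 3.14, 3.14, 3.14, 3.14].

## Interface

Orientations are given as a unit quaternion [x, y, z, w].
In Python, from bench import bot gives the robot as it stands.
- The arm moves only by the shell command python3 -m crank 'ROWS' [FORCE]. ROWS is JSON, a list of rows, each an object of numbers: "tx", "ty", "tz": the shift along the tool's x, y, z in mm; "turn": the turn about the tool's y in degrees; "claw": the opening, from 0 (shut) to 1 (fully open). A call has 1 to 12 rows; each row shifts and turns the commanded pose from where the row before left it, along the tool's axes as they then stand; what a row does not reach is not made up. A row lasts 1/8 s, in which the tool goes at most 62.5 mm and 10.7 degrees, less where a joint would pass 70% of its speed; a pose out of reach is approached as far as the arm can. A call with a gripper value outside its range is refused whole. The fingers move at their own pace and stop on an object; FORCE is the grip in N (left out, the last holds). Time passes only in rows, so rows that do not move let the fingers close. It gives the time, the measured TCP pose, the force and the opening at its end, in the units of the state.
- bot.read_state(): the state, without advancing time (a new reading comes with each control period).
- bot.grab_frame(name): name is "side" or "top" or "wrist"; returns a dict with "frame" (400x640x3 uint8, red, green, blue), "z_map" (400x640 float32, m along the optical axis (not along the pixel's ray), 0 where there is no reading), "mtx" (3x3 intrinsics, pixels), "cam_to_world" (4x4, takes a point from camera to world coordinates). Camera axes: x right, y down, z forward; pixel columns grow to the right and rows downward; lengths in m; the calibration is good to about 2 mm. A picture is of the moment at which its call begins.
- bot.job_done(): hands the job in, once; it reports no verdict.
The state is a dict: "time_s": time; "joint_pos": joint angles; "qvel": joint speeds; "joint_torque": joint torques, N m; "tool_pos": TCP position; "eef_rot": TCP orientation; "ft_force": force on the tool from outside, world axes, zero at the start; "wrist_torque": the same for the moment, N m; "finger_gap": finger opening in m.
Only numpy, scipy, OpenCV 4.12 (cv2) and the standard library are available. Lean on these libraries where they do the work, as an engineer would, in place of code of your own. Each camera call takes 0.05 s, during which the arm holds its last target. There are 200 camera calls.

## Task

Using the hook rod, fish the gold-coloured eye bolt out of the deep, narrow dip tank, lay it down on the blue drip tray without dropping it, and unhook it. Hang the hook rod back on its stand the way it hung before, and slip the bolt's eye down over the upright pin of the sample gate post until it sits fully home, its shank pointing straight out from the post, and let go. Leave the black eye bolt hanging in the tank and do not disturb the other things on the counter.

Things in the scene. Friction and masses are not known exactly. Their poses are not given: they have to be found in the camera images.
- tank: Drained stainless dip tank, open on top, fixed to the counter: 130 (x) by 68 (y) by 170 mm high, walls 4 mm, so 122 by 60 mm inside, too narrow for a gripper. Origin at the centre of its underside, z up. An eye bolt hangs at each end, eye centre at x = +33 or -33 mm, 80 mm above the counter, eye axis along the tank's x, shank down; either may be at either end. Drain tap with red lever at -x.
- tank_mouth (a point): Centre of the tank's open mouth, 170 mm above the counter; axes as the tank's. Inside, from each end wall, a hanger of two level 6 mm rods (at y = +11 and -11 mm, axes 60 mm above the counter) reaches inward to x = +-19.5 mm, where the rods turn up 6 mm. A bolt's eye rests on the two rods, its shank between them; it lifts straight up off them.
- zinc_bolt_eye (a point): Centre of the eye of the loose gold-coloured gate eye bolt (0.15 kg, give or take a quarter). The eye is a ring of 40 mm outer and 23 mm inner diameter, 16 mm thick along its axis, which is this point's x axis. The round shank, 12 mm in diameter, points along this point's -z axis and ends 65 mm from this point. Starts hanging deep in the tank, 90 mm below its mouth.
- black_bolt_eye (a point): Centre of the eye of the black eye bolt, of the same size and axes, hanging at the other end of the tank; to be left hanging there.
- rod_handle (a point): Centre of the loose hook rod's upright orange handle, 30 (x) by 20 (y) by 65 mm (z), taken across its 20 mm; rod and handle 0.11 kg. From the middle of its underside a 6 mm steel rod runs down along -z to the hook, which points to +x (see hook_leg). Starts hanging upright in its stand, hook towards the stand's -x.
- hook_leg (a point): Middle of the throat of the rod's hook, on the axis of its level 6 mm leg: 13.5 mm along +x from the rod's axis, 95 mm below the handle's underside (127.5 mm below its centre). The leg runs from the rod along +x and 27 mm out turns up into a tip that ends 10 mm above the leg's axis; 21 mm free between rod and tip. Axes as the handle's.
- stand: Stand of the hook rod, fixed: base 90 by 90 by 8 mm, a column at its back (+x) and two level prongs 12 mm wide, 10 mm apart, reaching to x = -42 mm, upper side 120 mm above the counter. The handle's underside rests on the prongs, the rod in the gap, open to -x; the hook passes straight up and down through the gap. Origin at the centre of the underside, z up.
- stand_seat (a point): Where the centre of the handle lies when the hook rod hangs in its stand: 152.5 mm above the counter, 15 mm to the stand's -x side; axes as the stand's.
- tray_floor (a point): Centre of the upper side of the floor of the blue drip tray, 3 mm above the counter. The tray is fixed, 200 (x) by 220 (y) mm outside, with a rim 4 mm thick that stands 7 mm above the floor. z up.
- post: Sample gate post, fixed: grey square tube 65 by 65 mm, 122 mm high, on a base plate 90 by 90 mm. Origin at the centre of its underside, z up. From its -x face a level steel lug, 44 mm wide and 10 mm thick, reaches out to x = -108 mm, upper side 50 mm above the counter; on it stands the pintle, an upright round pin.
- pintle_seat (a point): On the pintle pin's axis, 58 mm above the counter, 82.5 mm to the -x side of the post's centre: where the centre of the eye lies when fully home, flat on the lug. The pin is 18 mm in diameter, tapers to 8 mm over its last 9 mm and ends 90 mm above the counter. Axes as the post's: x in line with the lug (-x outwards), z up.
- spray_can: Bystander: loose upright spray can, 66 mm in diameter, 150 mm high; origin at the centre of its underside.
- screw_box: Bystander: loose cardboard screw box with a yellow band, 60 by 85 by 50 mm high; origin at the centre of its underside.
- post_cap: Bystander: loose grey pyramid post cap, 78 by 78 mm, 46 mm high; origin at the centre of its underside.
Things that resemble listed ones, but are neither listed nor needed, are in the scene too. What is shaped like the post but purple is not meant. What is shaped like the part that bears rod_handle but pink is not meant.

How it is judged:
By the outcome, as a careful person would: the job done as asked, in the order asked, and still so for the second after the job is handed in, with the robot touching nothing.
It also fails if it takes over 72 s, if anything falls off the work surface, if the arm or the gripper's body presses on something with over 40 N, if the wrist force passes 120 N, or if a joint passes its speed limit or range.

## Working session

There is one attempt and no reset: what is moved stays moved. The work goes in short steps, Python scripts to look and compute and a shell command to move; the robot and the scene stay as the last step left them, time stands still between calls to the robot, and variables do not carry over. Pictures are saved under pics/ and viewed, about 8 in all and at most 12, crops included, and the job is handed in when it is done.

```bash
mkdir -p pics; python3 - <<'E'
from bench import bot
import cv2,numpy as np
s=bot.read_state(); print({k:np.round(v,3).tolist() for k,v in s.items()})
for n in("top","side"):
    d=bot.grab_frame(n); np.savez(f"pics/{n}0.npz",**d)
    cv2.imwrite(f"pics/{n}0.png",d["frame"][...,::-1]); print(n,np.round(d["mtx"],1).tolist(),np.round(d["cam_to_world"],3).tolist())
E
ls
```

```text
{'time_s': 0.0, 'joint_pos': [1.286, 0.265, 1.605, -0.0, 1.274, -0.037], 'qvel': [0.001, -0.001, 0.0, -0.001, 0.0, -0.001], 'joint_torque': [-0.0, -50.211, -35.688, 0.073, 0.029, -0.0], 'tool_pos': [0.165, 0.654, 0.251], 'eef_rot': [0.702, -0.088, 0.087, -0.701], 'ft_force': [-0.073, -0.105, -0.047], 'wrist_torque': [-0.013, 0.004, -0.016], 'finger_gap': 0.088}
top [[388.7, 0.0, 314.5], [0.0, 388.7, 201.3], [0.0, 0.0, 1.0]] [[-0.015, -0.997, 0.079, 0.524], [-1.0, 0.015, 0.007, -0.082], [-0.008, -0.079, -0.997, 1.598], [0.0, 0.0, 0.0, 1.0]]
side [[505.2, 0.0, 312.3], [0.0, 505.2, 211.9], [0.0, 0.0, 1.0]] [[0.768, -0.421, 0.482, -0.111], [-0.64, -0.523, 0.563, -0.942], [0.015, -0.741, -0.672, 1.161], [0.0, 0.0, 0.0, 1.0]]
pics
```

View pics/top0.png

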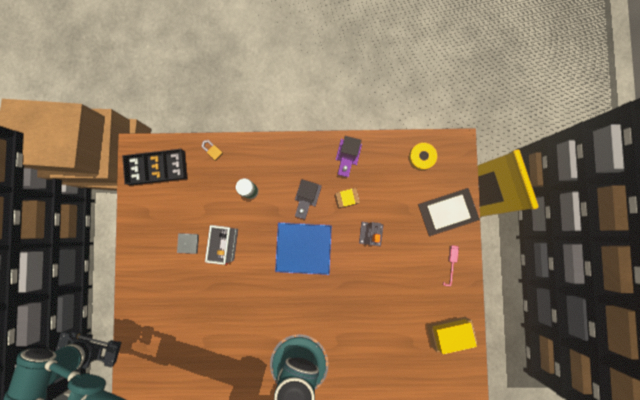

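View pics/side0.png

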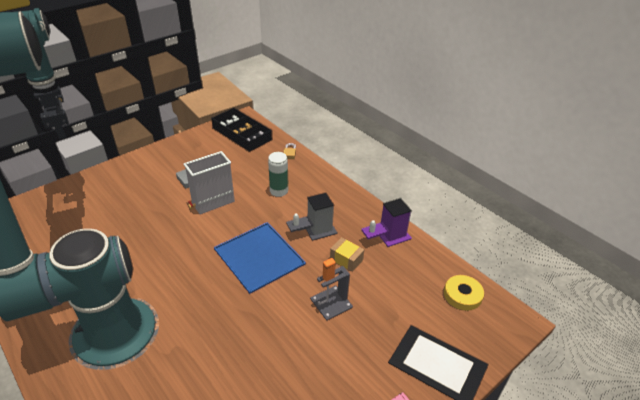

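The top view shows the tank at (221,245), the stand with the orange handle at (371,234), the grey post at (307,190) and the tray at (303,248).
Lookalikes are the purple post at (348,157), the pink rod at (452,265), the lock at (211,150) and a small-parts tray at (155,167). The bystanders are the can (245,187), the screw box (347,198) and the cap (187,243).

By the description I choose the orange rod at (371,234), the grey post, and the gold bolt in the tank. A close crop follows to check.

```bash
cat > h.py <<'E'
import numpy as np,cv2
from scipy.spatial.transform import Rotation as R
def load(n): return dict(np.load(f"pics/{n}.npz"))
def cloud(d):
    K=d["mtx"];T=d["cam_to_world"];v,u=np.mgrid[0:400,0:640];z=d["z_map"]
    P=np.stack([(u-K[0,2])/K[0,0]*z,(v-K[1,2])/K[1,1]*z,z],-1)
    W=P@T[:3,:3].T+T[:3,3]; W[z==0]=np.nan; return W
def ray(d,u,v,h):
    K=d["mtx"];T=d["cam_to_world"];r=T[:3,:3]@[(u-K[0,2])/K[0,0],(v-K[1,2])/K[1,1],1];o=T[:3,3]
    return o+r*(h-o[2])/r[2]
def proj(d,p):
    T=d["cam_to_world"];c=T[:3,:3].T@(np.asarray(p)-T[:3,3]);q=d["mtx"]@c;return q[:2]/q[2]
def grab(bot,n,tag):
    d=bot.grab_frame(n);np.savez(f"pics/{tag}.npz",**d);return d
def rect(P):
    (c,s,a)=cv2.minAreaRect((P[:,:2]*1000).astype(np.float32)); return np.round(c,1),np.round(s,1),round(a,1)
E
python3 - <<'E'
from h import *
d=load("top0");W=cloud(d);f=d["frame"];hsv=cv2.cvtColor(f,cv2.COLOR_RGB2HSV)
def reg(u0,u1,v0,v1,lo,hi):
    w=W[v0:v1,u0:u1].reshape(-1,3);return w[(w[:,2]>lo)&(w[:,2]<hi)]
for n,a in dict(tank=(198,245,218,272,.15,.19),post=(290,325,172,222,.10,.14),lug=(290,325,172,222,.035,.095),stand_lo=(355,390,215,252,.1,.13),stand_h=(355,390,215,252,.14,.2)).items():
    P=reg(*a);print(n,len(P),rect(P),np.round(np.nanmean(P,0),4),'z',np.round(np.percentile(P[:,2],[5,50,95]),3))
m=cv2.inRange(hsv,(105,120,60),(125,255,255));c=max(cv2.findContours(m,0,2)[0],key=cv2.contourArea)
q=np.array([ray(d,*p[0],.008) for p in c]);print('tray',rect(q))
m=cv2.inRange(hsv,(5,180,120),(14,255,255))
for n in("top0","side0"):
    e=load(n);h2=cv2.cvtColor(e["frame"],cv2.COLOR_RGB2HSV);m=cv2.inRange(h2,(4,190,150),(14,255,255));k,l,s,ce=cv2.connectedComponentsWithStats(m)
    we=cloud(e)
    for i in range(1,k):
        if s[i,4]>25: print(n,s[i],ce[i].round(1),np.round(np.nanmedian(we[l==i],0),3))
def crop(e,u,v,w=30): return cv2.resize(e["frame"][v-w:v+w,u-w:u+w],(390,290) if 0 else (300,300),interpolation=2)
s=load("side0")
im=np.vstack([np.hstack([crop(d,221,245),crop(d,371,234)]),np.hstack([crop(s,210,180,45),crop(s,333,285,45)])])
cv2.imwrite("pics/c1.png",im[...,::-1])
E
```

```text
tank 268 (array([484.2, 286.7]), array([ 74.6, 136.4]), 81.5) [0.4819 0.2898 0.1679] z [0.153 0.17  0.175]
post 307 (array([687.2, -43.9]), array([67.1, 66.8]), 72.4) [ 0.6865 -0.0441  0.1209] z [0.115 0.121 0.127]
lug 232 (array([646.3, -31.8]), array([ 63.5, 131.8]), 72.4) [ 0.6232 -0.0245  0.0533] z [0.043 0.05  0.084]
stand_lo 135 (array([ 515.6, -298.6]), array([35.1, 85.8]), 82.3) [ 0.522  -0.2967  0.1186] z [0.113 0.119 0.125]
stand_h 56 (array([ 499.7, -295. ]), array([18.7, 28.9]), 89.0) [ 0.5    -0.2938  0.178 ] z [0.155 0.182 0.187]
tray (array([461. , -21.3]), array([211.9, 193.9]), 86.4)
```

View pics/c1.png

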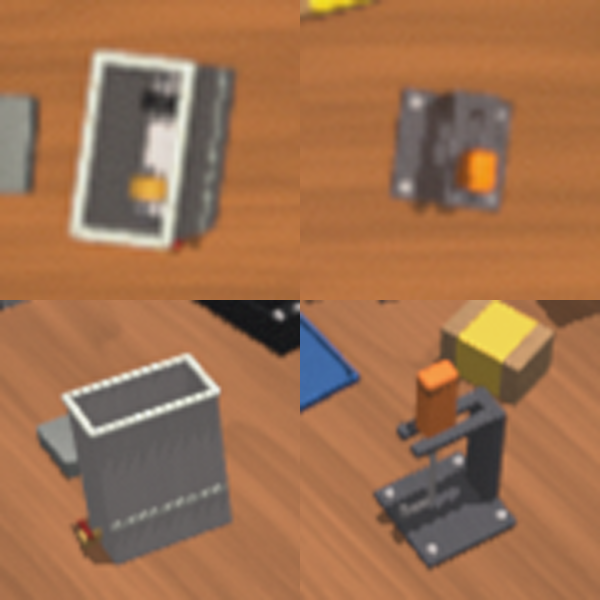

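The crop shows the gold bolt at the tank's near end, which is the tap end (-x), and the black one at the far end. The orange handle rests on the prongs of the grey stand, whose column is on the far side, so the hook points toward the robot. Next is a move helper, then over the tank for a close look.

```bash
cat >> h.py <<'E'
def plan(s,xyz,head=None):
    """shift in tool axes (mm, axes as they stand now, tool y = down) and turn (deg) to put TCP at xyz (m) with tool z (jaw) heading head deg mod 180"""
    M=R.from_quat(s["eef_rot"]).as_matrix(); h=np.degrees(np.arctan2(M[1,2],M[0,2]))
    t=0 if head is None else ((h-head)+90)%180-90   # + turn about down lowers heading
    a=(np.asarray(xyz)-s["tool_pos"])*1000
    M2=R.from_rotvec(np.radians(t)*M[:,1]).as_matrix()@M
    print("jaw heading",round(h,2),"tool x heading",round(np.degrees(np.arctan2(M[1,0],M[0,0])),2),"tilt",np.round(M[2,:],3),
      "| shift before turn",np.round(M.T@a,1),"| turn",round(t,2),"| shift after turn",np.round(M2.T@a,1),"| rows>=",round(max(np.linalg.norm(a)/62.5,abs(t)/10.7),1))
E
python3 - <<'E'
from h import *
from bench import bot
s=bot.read_state()
plan(s,[.46,.29,.36],81.5); print(s["joint_pos"])
E
```

```text
jaw heading 75.81 tool x heading -14.19 tilt [-0.    -1.    -0.002] | shift before turn [ 374.8 -107.9 -280.7] | turn -5.69 | shift after turn [ 345.1 -107.9 -316.5] | rows>= 7.7
[ 1.28612417e+00  2.64677975e-01  1.60522620e+00 -3.24163429e-05
  1.27370835e+00 -3.69419113e-02]
```

```bash
python3 -m crank '[{"turn":-5.7,"ty":-40},{"tx":35,"ty":-10,"tz":-32},{"tx":38,"ty":-10,"tz":-35},{"tx":38,"ty":-10,"tz":-35},{"tx":38,"ty":-10,"tz":-35},{"tx":38,"ty":-10,"tz":-35},{"tx":38,"ty":-10,"tz":-35},{"tx":38,"ty":-8,"tz":-35},{"tx":38,"tz":-35},{"tx":35,"tz":-32},{"tx":10,"tz":-10},{}]'
python3 - <<'E'
from h import *
from bench import bot
d=grab(bot,"wrist","w1");cv2.imwrite("pics/w1.png",d["frame"][...,::-1])
s=bot.read_state();plan(s,[.5,-.29,.36],82);print(d["cam_to_world"].round(3).tolist(),s["time_s"],s["joint_pos"].round(3) if hasattr(s["joint_pos"],'round') else s["joint_pos"])
E
```

```text
jaw heading 75.8 tool x heading -14.2 tilt [-0.    -1.    -0.002] | shift before turn [ 555.9 -106.9 -833.2] | turn -6.2 | shift after turn [ 462.7 -106.9 -888.3] | rows>= 16.1
[[0.246, 0.925, 0.289, 0.089], [0.969, -0.234, -0.075, 0.673], [-0.002, 0.299, -0.954, 0.384], [0.0, 0.0, 0.0, 1.0]] 0.15 [ 1.286  0.265  1.605  0.     1.274 -0.037]validation failed for argument at $[0]...
```

View pics/w1.png

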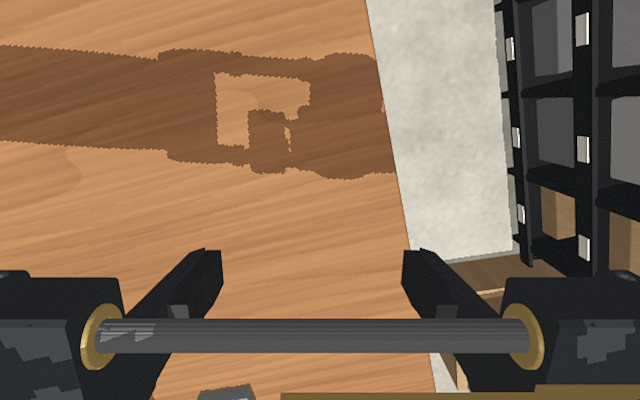

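The arm has not moved, because that call was refused, and the picture shows only bare counter between the fingers. I suspect every key must be given in each row.

```bash
python3 -m crank '[{"tx":0,"ty":-40,"tz":0,"turn":-5.7,"claw":1}]'; python3 -m crank '[{"tx":0,"ty":-40,"tz":0,"turn":-5.7,"claw":1.0}]' 10
```

```text
time_s: 0.28
tool_pos: [0.1648, 0.6518, 0.2876]
eef_rot: [0.709, -0.052, 0.051, -0.702]
ft_force: [0.8, 0.8, -0.3]
finger_gap: 0.0882
time_s: 0.4
tool_pos: [0.1654, 0.6537, 0.3321]
eef_rot: [0.708, -0.016, 0.016, -0.706]
ft_force: [-0.1, -0.1, -0.4]
finger_gap: 0.0881
```

All keys are needed.

```bash
python3 -m crank '[{"tx":35,"ty":-4,"tz":-40,"turn":5,"claw":1},{"tx":38,"ty":-4,"tz":-44,"turn":0,"claw":1},{"tx":38,"ty":-4,"tz":-44,"turn":0,"claw":1},{"tx":38,"ty":-4,"tz":-44,"turn":0,"claw":1},{"tx":38,"ty":-4,"tz":-44,"turn":0,"claw":1},{"tx":38,"ty":-4,"tz":-44,"turn":0,"claw":1},{"tx":38,"ty":-4,"tz":-44,"turn":0,"claw":1},{"tx":38,"ty":0,"tz":-40,"turn":0,"claw":1},{"tx":0,"ty":0,"tz":0,"turn":0,"claw":1}]'
python3 - <<'E'
from h import *
from bench import bot
d=grab(bot,"wrist","w2");cv2.imwrite("pics/w2.png",d["frame"][...,::-1])
s=bot.read_state();plan(s,[.5,-.29,.33],82);print(d["cam_to_world"].round(3).tolist(),s["time_s"],np.round(s["joint_pos"],3))
E
```

```text
time_s: 1.52
tool_pos: [0.4224, 0.2726, 0.3605]
eef_rot: [0.706, -0.05, 0.05, -0.705]
ft_force: [-0.5, 0.4, 0.2]
finger_gap: 0.0881
jaw heading 81.98 tool x heading -8.02 tilt [-0.001 -1.     0.   ] | shift before turn [ 156.5   30.4 -547.6] | turn -0.02 | shift after turn [ 156.3   30.4 -547.7] | rows>= 9.1
[[0.142, 0.945, 0.296, 0.345], [0.99, -0.135, -0.043, 0.284], [-0.001, 0.299, -0.954, 0.493], [0.0, 0.0, 0.0, 1.0]] 1.575 [ 0.527 -0.116  1.814  0.     1.443 -0.904]
```

View pics/w2.png

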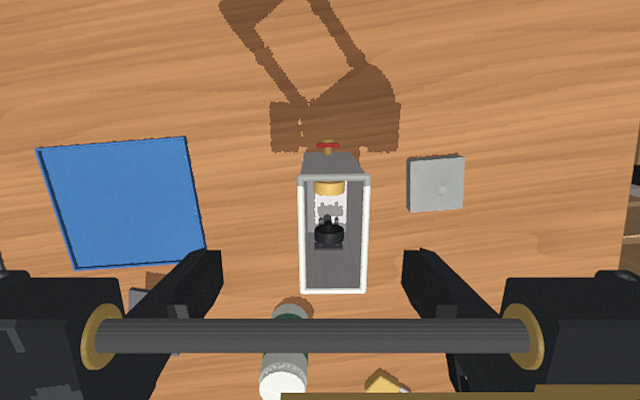

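Wrist view: the tank rim spans (297..370, 173..293). The gold eye is at (329,187) by the red tap end and the black eye at (329,234). The tray is at left.

```bash
python3 - <<'E'
from h import *
d=load("w2");f=d["frame"];W=cloud(d)
roi=W[165:300,285:385].reshape(-1,3);c=roi[(roi[:,2]>.164)&(roi[:,2]<.18)];print("rim depth",rect(c),np.median(c[:,2]))
hsv=cv2.cvtColor(f,cv2.COLOR_RGB2HSV);m=cv2.inRange(hsv,(0,0,185),(179,40,255));m[:170]=0;m[298:]=0;m[:,:290]=0;m[:,378:]=0
k,l,s,_=cv2.connectedComponentsWithStats(m);i=1+np.argmax(s[1:,4]);v,u=np.nonzero(l==i)
print("rim ray",rect(np.array([ray(d,a,b,.170) for a,b in zip(u,v)])))
m=cv2.inRange(hsv,(105,120,60),(125,255,255));c=max(cv2.findContours(m,0,2)[0],key=cv2.contourArea)
print('tray',rect(np.array([ray(d,*p[0],.010) for p in c])))
m=cv2.inRange(hsv,(15,100,120),(28,255,255));m[:165]=0;m[200:]=0;m[:,:305]=0;m[:,350:]=0;v,u=np.nonzero(m);print("gold",ray(d,u.mean(),v.mean(),.1),u.min(),u.max(),v.min(),v.max(),ray(d,u.mean(),v.max()+.5,.1))
E
python3 -m crank '[{"tx":9,"ty":0,"tz":-40,"turn":0,"claw":1},{"tx":16,"ty":0,"tz":-55,"turn":0,"claw":1},{"tx":16,"ty":0,"tz":-55,"turn":0,"claw":1},{"tx":16,"ty":0,"tz":-55,"turn":0,"claw":1},{"tx":16,"ty":0,"tz":-55,"turn":0,"claw":1},{"tx":16,"ty":0,"tz":-55,"turn":0,"claw":1},{"tx":16,"ty":0,"tz":-55,"turn":0,"claw":1},{"tx":16,"ty":0,"tz":-55,"turn":0,"claw":1},{"tx":16,"ty":0,"tz":-55,"turn":0,"claw":1},{"tx":10,"ty":0,"tz":-45,"turn":0,"claw":1},{"tx":0,"ty":0,"tz":0,"turn":0,"claw":1}]'
python3 - <<'E'
from h import *
from bench import bot
d=grab(bot,"wrist","w3");cv2.imwrite("pics/w3.png",d["frame"][...,::-1])
s=bot.read_state();plan(s,[.5,-.295,.1475],82.3)
E
```

```text
rim depth (array([482.2, 285.8]), array([ 74.2, 135.8]), 82.5) 0.17131340526090555
rim ray (array([488.9, 285.3]), array([ 74. , 123.7]), 82.5)
tray (array([458. , -20.7]), array([221.5, 198.8]), 86.2)
gold [0.44758807 0.28955431 0.1       ] 314 344 181 194 [0.45615419 0.28846156 0.1       ]
time_s: 2.95
tool_pos: [0.4959, -0.2657, 0.3596]
eef_rot: [-0.705, 0.049, -0.048, 0.706]
ft_force: [0.4, 0.1, 0.0]
finger_gap: 0.0879
jaw heading 82.17 tool x heading -7.83 tilt [-0.001 -1.     0.002] | shift before turn [  8.7 212.3 -30.4] | turn -0.13 | shift after turn [  8.6 212.3 -30.4] | rows>= 3.4
```

View pics/w3.png

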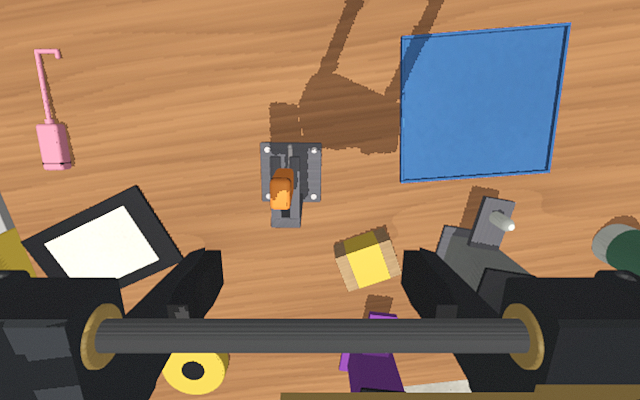

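Wrist view: the orange handle is at (283,188) on its stand, with the screw box at (367,260), the post with lug and pin at (505,225), the purple post at (372,355) and the pink rod at (52,110).

```bash
python3 - <<'E'
from h import *
d=load("w3");f=d["frame"];W=cloud(d)
def sel(u0,u1,v0,v1,lo,hi):
    w=W[v0:v1,u0:u1].reshape(-1,3);return w[(w[:,2]>lo)&(w[:,2]<hi)]
P=sel(250,330,135,235,.178,.19);print("handle top",len(P),rect(P),np.median(P,0))
P=sel(250,330,135,235,.112,.128);print("prongs",len(P),rect(P))
P=sel(250,330,135,235,.004,.014);print("base",len(P),rect(P))
hsv=cv2.cvtColor(f,cv2.COLOR_RGB2HSV)
m=cv2.inRange(hsv,(0,0,150),(179,60,255));m[:205]=0;m[240:]=0;m[:,:480]=0;m[:,525:]=0
k,l,s,c=cv2.connectedComponentsWithStats(m);print(s,c.round(1))
P=sel(470,530,185,260,.084,.1);print("pintop",len(P),np.round(np.median(P,0),4))
P=sel(470,530,185,260,.044,.054);print("lug",len(P),rect(P))
P=sel(430,540,200,300,.115,.13);print("posttop",len(P),rect(P))
E
```

```text
handle top 600 (array([ 497.9, -298.2]), array([19.6, 29.1]), 81.1) [ 0.49679877 -0.29743163  0.18463842]
prongs 1141 (array([ 514.1, -300.2]), array([36.2, 86. ]), 81.2)
base 2220 (array([ 512.9, -300.7]), array([90.1, 89.4]), 82.0)
[[     0      0    640    400 255812]
 [   512    211      1      1      1]
 [   511    214      1      1      1]
 [   491    219     24     13    185]
 [   504    233      1      1      1]] [[319.4 199.5]
 [512.  211. ]
 [511.  214. ]
 [504.9 224.5]
 [504.  233. ]]
pintop 149 [ 0.6093 -0.0255  0.0881]
lug 1456 (array([619.7, -21.4]), array([52. , 77.1]), 72.7)
posttop 931 (array([673.4, -43.2]), array([65.7, 43.1]), 73.1)
```

```bash
python3 -m crank '[{"tx":7,"ty":40,"tz":-34,"turn":0.5,"claw":1},{"tx":0,"ty":55,"tz":0,"turn":0,"claw":1},{"tx":0,"ty":50,"tz":0,"turn":0,"claw":1},{"tx":0,"ty":40,"tz":0,"turn":0,"claw":0.6},{"tx":0,"ty":20,"tz":0,"turn":0,"claw":0.5},{"tx":0,"ty":0,"tz":0,"turn":0,"claw":0.5}]' 40
python3 - <<'E'
from h import *
from bench import bot
s=bot.read_state();plan(s,[.498,-.2983,.1475],81.7);print(s["tool_pos"],s["ft_force"],s["time_s"])
E
```

```text
time_s: 3.75
tool_pos: [0.4973, -0.2974, 0.1546]
eef_rot: [-0.705, 0.051, -0.05, 0.706]
ft_force: [0.1, -0.3, 0.1]
finger_gap: 0.0601
jaw heading 81.8 tool x heading -8.2 tilt [-0.002 -1.     0.001] | shift before turn [ 0.8  7.1 -0.8] | turn 0.1 | shift after turn [ 0.8  7.1 -0.8] | rows>= 0.1
[ 0.49731846 -0.29737814  0.15463173] [ 0.10527196 -0.27886523  0.10356479] 3.75
```

```bash
python3 -m crank '[{"tx":1,"ty":6,"tz":-1,"turn":0,"claw":0.5},{"tx":0,"ty":0,"tz":0,"turn":0,"claw":0.15},{"tx":0,"ty":0,"tz":0,"turn":0,"claw":0.1},{"tx":0,"ty":0,"tz":0,"turn":0,"claw":0.1},{"tx":0,"ty":0,"tz":0,"turn":0,"claw":0.1},{"tx":0,"ty":0,"tz":0,"turn":0,"claw":0.1}]' 40
python3 -m crank '[{"tx":0,"ty":-10,"tz":0,"turn":0,"claw":0.1},{"tx":0,"ty":-10,"tz":0,"turn":0,"claw":0.1},{"tx":0,"ty":0,"tz":0,"turn":0,"claw":0.1}]'
```

```text
time_s: 4.5
tool_pos: [0.4989, -0.3, 0.1505]
eef_rot: [-0.705, 0.051, -0.052, 0.705]
ft_force: [0.3, 4.9, 5.2]
finger_gap: 0.0195
time_s: 4.88
tool_pos: [0.4984, -0.3001, 0.1706]
eef_rot: [-0.705, 0.051, -0.051, 0.705]
ft_force: [0.0, 4.4, 2.3]
finger_gap: 0.0194
```

```bash
python3 -m crank '[{"tx":0,"ty":-10,"tz":1.5,"turn":0,"claw":0.1},{"tx":0,"ty":-20,"tz":0,"turn":0,"claw":0.1},{"tx":0,"ty":-25,"tz":0,"turn":0,"claw":0.1}]'
python3 -m crank '[{"tx":0,"ty":-40,"tz":0,"turn":0,"claw":0.1},{"tx":0,"ty":-50,"tz":0,"turn":0,"claw":0.1},{"tx":0,"ty":-50,"tz":0,"turn":0,"claw":0.1},{"tx":0,"ty":-25,"tz":0,"turn":0,"claw":0.1},{"tx":0,"ty":0,"tz":0,"turn":0,"claw":0.1}]'
python3 - <<'E'
from h import *
from bench import bot
s=bot.read_state();print(s["ft_force"],s["wrist_torque"],np.round(s["joint_pos"],3))
d=grab(bot,"side","s1");g=grab(bot,"wrist","w4")
u,v=proj(d,s["tool_pos"]).astype(int);print(u,v)
a=cv2.resize(d["frame"][max(v-60,0):v+90,u-75:u+75],(400,400),interpolation=2);b=cv2.resize(g["frame"][100:400,170:470],(400,400))
cv2.imwrite("pics/c2.png",np.hstack([a,b])[...,::-1]); plan(s,[.4955,.284,.39],82.5)
E
```

```text
time_s: 5.25
tool_pos: [0.4988, -0.2996, 0.2263]
eef_rot: [0.706, -0.051, 0.051, -0.705]
ft_force: [0.5, 0.1, -0.7]
finger_gap: 0.02
time_s: 5.88
tool_pos: [0.4997, -0.3001, 0.3945]
eef_rot: [0.707, -0.049, 0.054, -0.704]
ft_force: [-0.6, 0.1, -0.5]
finger_gap: 0.0198
[-0.61528412  0.1247536  -0.49903659] [ 0.02075898 -0.0271037  -0.02546526] [-5.830e-01  2.900e-02  1.615e+00 -1.000e-03  1.489e+00 -2.009e+00]
332 200
jaw heading 81.68 tool x heading -8.31 tilt [ 0.007 -1.    -0.004] | shift before turn [-88.7   1.5 577.4] | turn -0.82 | shift after turn [-80.4   1.5 578.6] | rows>= 9.3
```

View pics/c2.png

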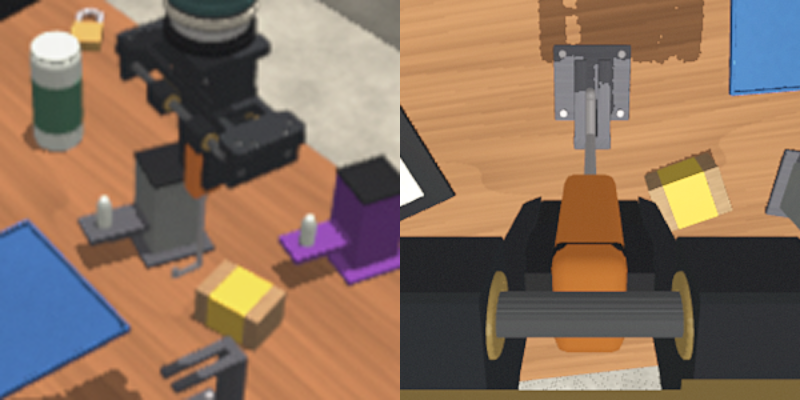

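Side crop: the rod is held clear of the stand, its hook at crop (190,265). Wrist crop: the rod runs straight from the handle and the hook lies over the stand at (590,110). Next I measure the hook in the tool frame.

```bash
python3 - <<'E'
from h import *
from bench import bot
s=bot.read_state();M=R.from_quat(s["eef_rot"]).as_matrix()
for n in("w4","s1"):
    W=cloud(load(n)).reshape(-1,3);L=(W-s["tool_pos"])@M*1000  # tool frame mm
    k=(abs(L[:,0])<45)&(abs(L[:,2])<15)&(L[:,1]>33)&(L[:,1]<140);L=L[k];print(n,len(L))
    for a in range(35,140,10):
        q=L[(L[:,1]>=a)&(L[:,1]<a+10)]
        if len(q): print(a,len(q),"x",np.percentile(q[:,0],[3,50,97]).round(1),"z",np.percentile(q[:,2],[3,50,97]).round(1),"ymax",q[:,1].max().round(1))
E
```

```text
w4 483
45 2 x [-3.2 -3.1 -3.1] z [-0.5 -0.2  0.1] ymax 54.9
55 45 x [-3.  -2.3 -1.1] z [-3.  -0.5  2. ] ymax 64.7
65 46 x [-3.  -2.3 -0.9] z [-3.2 -0.5  2.1] ymax 74.9
75 41 x [-3.  -2.2 -0.6] z [-3.3 -0.5  2.2] ymax 84.7
85 38 x [-2.9 -2.2 -0.4] z [-3.4 -0.2  2.3] ymax 95.0
95 33 x [-2.9 -2.2  0. ] z [-3.5 -0.5  1.7] ymax 104.4
105 60 x [-28.7 -24.4  -1.4] z [-2.8 -0.5  1.8] ymax 115.0
115 218 x [-29.3 -13.3  -1.9] z [-3.  -0.6  1.8] ymax 123.3
s1 87
35 4 x [0.5 2.3 3. ] z [-4.2 -3.7 -1.8] ymax 41.4
45 8 x [0.3 2.4 4. ] z [-5.4 -3.8 -1.5] ymax 54.0
55 7 x [0.3 1.4 3.9] z [-5.7 -4.4 -0.3] ymax 64.2
65 11 x [-0.9  1.   4.5] z [-6.1 -3.6 -0.4] ymax 74.7
75 6 x [-0.1  1.1  5.9] z [-5.1 -2.9 -1.3] ymax 83.5
85 9 x [-0.5  3.   6. ] z [-7.2 -4.2 -1.2] ymax 92.7
95 6 x [-1.2  0.9  3. ] z [-6.2 -3.9 -1.9] ymax 101.8
105 10 x [-26.1 -11.1   3.7] z [-6.8 -3.8 -1.2] ymax 114.5
115 25 x [-25.  -10.4   4.2] z [-5.3 -3.2  0. ] ymax 123.7
```

```bash
python3 -m crank '[{"tx":-4,"ty":0,"tz":30,"turn":-0.8,"claw":0.1},{"tx":-8,"ty":0,"tz":55,"turn":0,"claw":0.1},{"tx":-8,"ty":0,"tz":55,"turn":0,"claw":0.1},{"tx":-8,"ty":0,"tz":55,"turn":0,"claw":0.1},{"tx":-8,"ty":0,"tz":55,"turn":0,"claw":0.1},{"tx":-8,"ty":0,"tz":55,"turn":0,"claw":0.1},{"tx":-8,"ty":0,"tz":55,"turn":0,"claw":0.1},{"tx":-8,"ty":0,"tz":55,"turn":0,"claw":0.1},{"tx":-8,"ty":0,"tz":55,"turn":0,"claw":0.1},{"tx":-8,"ty":0,"tz":55,"turn":0,"claw":0.1},{"tx":-7,"ty":0,"tz":45,"turn":0,"claw":0.1},{"tx":0,"ty":0,"tz":0,"turn":0,"claw":0.1}]'
python3 - <<'E'
from h import *
from bench import bot
s=bot.read_state();plan(s,[.4955,.284,.39],82.5)
E
```

```text
time_s: 7.48
tool_pos: [0.4899, 0.2794, 0.3866]
eef_rot: [0.706, -0.046, 0.043, -0.705]
ft_force: [-1.3, -0.5, -0.3]
finger_gap: 0.0202
jaw heading 82.75 tool x heading -7.25 tilt [-0.004 -1.    -0.002] | shift before turn [ 4.9 -3.4  5.3] | turn 0.25 | shift after turn [ 4.9 -3.4  5.3] | rows>= 0.1
```

```bash
python3 -m crank '[{"tx":4.5,"ty":0,"tz":6,"turn":0.3,"claw":0.1},{"tx":0,"ty":20,"tz":0,"turn":0,"claw":0.1},{"tx":0,"ty":35,"tz":0,"turn":0,"claw":0.1},{"tx":0,"ty":35,"tz":0,"turn":0,"claw":0.1},{"tx":0,"ty":20,"tz":0,"turn":0,"claw":0.1},{"tx":0,"ty":0,"tz":0,"turn":0,"claw":0.1}]'
python3 - <<'E'
from h import *
from bench import bot
s=bot.read_state();plan(s,[.4951,.2847,.202],82.5)
d=grab(bot,"wrist","w5");cv2.imwrite("pics/w5.png",cv2.resize(d["frame"][120:320,220:440],(660,600))[...,::-1])
E
```

```text
time_s: 8.22
tool_pos: [0.4954, 0.281, 0.2771]
eef_rot: [0.706, -0.05, 0.047, -0.705]
ft_force: [-0.2, -0.7, -0.8]
finger_gap: 0.0198
jaw heading 82.14 tool x heading -7.86 tilt [-0.004 -1.    -0.003] | shift before turn [-0.5 75.1  3.8] | turn -0.36 | shift after turn [-0.5 75.1  3.8] | rows>= 1.2
```

View pics/w5.png

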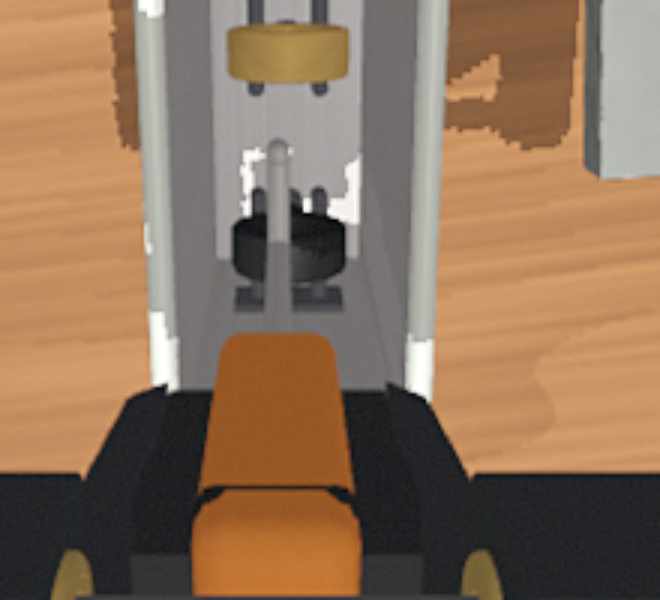

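View: the hook tip at (279,150) is between the gold eye (288,55) and the black eye (288,245), and about 4 mm left of their centreline. I correct that and descend.

```bash
python3 -m crank '[{"tx":-0.5,"ty":0,"tz":3.8,"turn":-0.3,"claw":0.1},{"tx":0,"ty":15,"tz":0,"turn":0,"claw":0.1},{"tx":0,"ty":20,"tz":0,"turn":0,"claw":0.1},{"tx":0,"ty":20,"tz":0,"turn":0,"claw":0.1},{"tx":0,"ty":15,"tz":0,"turn":0,"claw":0.1},{"tx":0,"ty":5,"tz":0,"turn":0,"claw":0.1},{"tx":0,"ty":0,"tz":0,"turn":0,"claw":0.1}]'
python3 - <<'E'
from h import *
from bench import bot
s=bot.read_state();plan(s,[.4951,.2847,.202],82.5)
plan(s,[.4951-.0327,.2847+.0043,.202],82.5)
E
```

```text
time_s: 9.15
tool_pos: [0.4963, 0.2861, 0.2042]
eef_rot: [0.706, -0.046, 0.046, -0.705]
ft_force: [-0.9, 0.2, -1.1]
finger_gap: 0.0198
jaw heading 82.5 tool x heading -7.5 tilt [-0.001 -1.    -0.   ] | shift before turn [-1.   2.2 -1.6] | turn 0.0 | shift after turn [-1.   2.2 -1.6] | rows>= 0.0
jaw heading 82.5 tool x heading -7.5 tilt [-0.001 -1.    -0.   ] | shift before turn [-34.    2.2  -1.6] | turn 0.0 | shift after turn [-34.    2.2  -1.6] | rows>= 0.5
```

```bash
python3 -m crank '[{"tx":-3,"ty":2,"tz":-1,"turn":0,"claw":0.1},{"tx":-8,"ty":0,"tz":0,"turn":0,"claw":0.1},{"tx":-8,"ty":0,"tz":0,"turn":0,"claw":0.1},{"tx":-8,"ty":0,"tz":0,"turn":0,"claw":0.1},{"tx":-6,"ty":0,"tz":0,"turn":0,"claw":0.1},{"tx":0,"ty":0,"tz":0,"turn":0,"claw":0.1}]'
python3 -m crank '[{"tx":0,"ty":-6,"tz":0,"turn":0,"claw":0.1},{"tx":0,"ty":-6,"tz":0,"turn":0,"claw":0.1},{"tx":0,"ty":-6,"tz":0,"turn":0,"claw":0.1},{"tx":0,"ty":-6,"tz":0,"turn":0,"claw":0.1},{"tx":0,"ty":0,"tz":0,"turn":0,"claw":0.1},{"tx":0,"ty":0,"tz":0,"turn":0,"claw":0.1}]'
python3 - <<'E'
from h import *
from bench import bot
d=grab(bot,"wrist","w6");cv2.imwrite("pics/w6.png",cv2.resize(d["frame"][120:320,220:440],(495,450))[...,::-1])
E
```

```text
time_s: 9.9
tool_pos: [0.4631, 0.2897, 0.2028]
eef_rot: [-0.706, 0.046, -0.046, 0.706]
ft_force: [0.8, 0.2, -1.0]
finger_gap: 0.0201
time_s: 10.65
tool_pos: [0.4635, 0.2894, 0.2266]
eef_rot: [0.706, -0.046, 0.046, -0.706]
ft_force: [0.1, 0.1, -1.8]
finger_gap: 0.0194
```

View pics/w6.png

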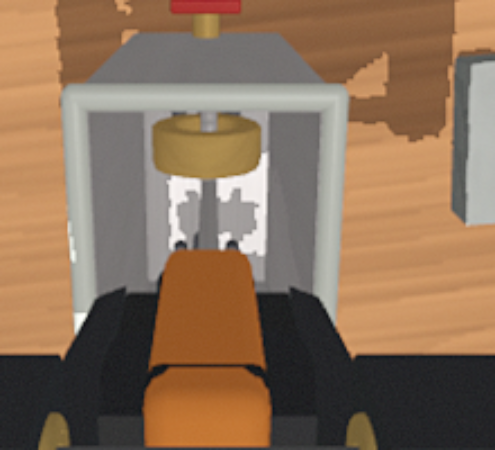

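View: the gold eye (207,145) hangs on the hook, with the rod through it and the tip showing behind. The force rose by about the bolt's weight. I lift straight up.

```bash
python3 -m crank '[{"tx":0,"ty":-8,"tz":0,"turn":0,"claw":0.1},{"tx":0,"ty":-15,"tz":0,"turn":0,"claw":0.1},{"tx":0,"ty":-20,"tz":0,"turn":0,"claw":0.1},{"tx":0,"ty":-20,"tz":0,"turn":0,"claw":0.1},{"tx":0,"ty":-20,"tz":0,"turn":0,"claw":0.1},{"tx":0,"ty":-20,"tz":0,"turn":0,"claw":0.1},{"tx":0,"ty":-20,"tz":0,"turn":0,"claw":0.1},{"tx":0,"ty":-20,"tz":0,"turn":0,"claw":0.1},{"tx":0,"ty":-15,"tz":0,"turn":0,"claw":0.1},{"tx":0,"ty":-8,"tz":0,"turn":0,"claw":0.1},{"tx":0,"ty":-3,"tz":0,"turn":0,"claw":0.1},{"tx":0,"ty":0,"tz":0,"turn":0,"claw":0.1}]'
python3 - <<'E'
from h import *
from bench import bot
s=bot.read_state();print(np.round(s["joint_pos"],3))
d=grab(bot,"wrist","w7");e=grab(bot,"side","s2");u,v=proj(e,s["tool_pos"]-[0,0,.1]).astype(int)
cv2.imwrite("pics/w7.png",np.hstack([cv2.resize(d["frame"][120:320,220:440],(330,300)),cv2.resize(e["frame"][max(0,v-60):v+60,u-60:u+60],(300,300))])[...,::-1])
plan(s,[.46,-.02,.39],82.5)
E
```

```text
time_s: 12.2
tool_pos: [0.4634, 0.2895, 0.3952]
eef_rot: [0.706, -0.046, 0.046, -0.705]
ft_force: [-0.1, -0.6, -2.0]
finger_gap: 0.0199
[ 0.513 -0.036  1.679  0.     1.5   -0.927]
jaw heading 82.5 tool x heading -7.5 tilt [-0.001 -1.    -0.001] | shift before turn [  37.     5.3 -307.3] | turn 0.0 | shift after turn [  37.     5.3 -307.3] | rows>= 5.0
```

View pics/w7.png

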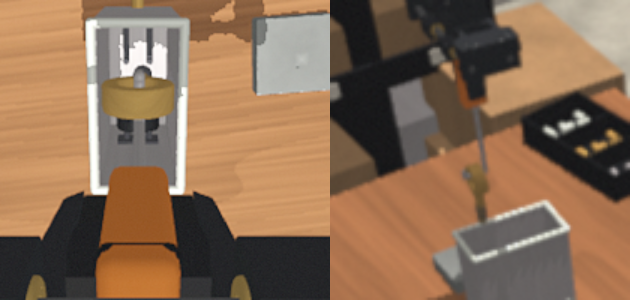

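Both crops show the bolt hanging upright on the hook, clear of the tank mouth, with the black bolt still on its hanger. I carry it gently to the tray.

```bash
python3 -m crank '[{"tx":1,"ty":0,"tz":-8,"turn":0,"claw":0.1},{"tx":3,"ty":0,"tz":-16,"turn":0,"claw":0.1},{"tx":4,"ty":0,"tz":-24,"turn":0,"claw":0.1},{"tx":5,"ty":0,"tz":-30,"turn":0,"claw":0.1},{"tx":6,"ty":0,"tz":-34,"turn":0,"claw":0.1},{"tx":6,"ty":0,"tz":-34,"turn":0,"claw":0.1},{"tx":6,"ty":0,"tz":-34,"turn":0,"claw":0.1},{"tx":5,"ty":5,"tz":-30,"turn":0,"claw":0.1},{"tx":3,"ty":10,"tz":-22,"turn":0,"claw":0.1},{"tx":2,"ty":20,"tz":-14,"turn":0,"claw":0.1},{"tx":1,"ty":25,"tz":-7,"turn":0,"claw":0.1},{"tx":0,"ty":25,"tz":-3,"turn":0,"claw":0.1}]'
python3 -m crank '[{"tx":0,"ty":25,"tz":0,"turn":0,"claw":0.1},{"tx":0,"ty":25,"tz":0,"turn":0,"claw":0.1},{"tx":0,"ty":20,"tz":0,"turn":0,"claw":0.1},{"tx":0,"ty":15,"tz":0,"turn":0,"claw":0.1},{"tx":0,"ty":5,"tz":0,"turn":0,"claw":0.1},{"tx":0,"ty":0,"tz":0,"turn":0,"claw":0.1}]'
python3 - <<'E'
from h import *
from bench import bot
s=bot.read_state();plan(s,[.472,.02,.2022],82.5);print(s["tool_pos"],s["ft_force"])
E
```

```text
time_s: 13.8
tool_pos: [0.4712, 0.0294, 0.309]
eef_rot: [0.706, -0.047, 0.046, -0.706]
ft_force: [-0.3, 0.8, -3.2]
finger_gap: 0.0197
time_s: 14.55
tool_pos: [0.4718, 0.0302, 0.2206]
eef_rot: [-0.706, 0.046, -0.046, 0.706]
ft_force: [0.3, -0.7, -2.1]
finger_gap: 0.0198
jaw heading 82.5 tool x heading -7.5 tilt [-0. -1.  0.] | shift before turn [  1.6  18.4 -10.1] | turn 0.0 | shift after turn [  1.6  18.4 -10.1] | rows>= 0.3
[0.47177653 0.03021917 0.22062542] [ 0.30696047 -0.73604658 -2.10582677]
```

```bash
python3 -m crank '[{"tx":0,"ty":6,"tz":-3,"turn":0,"claw":0.1},{"tx":0,"ty":7,"tz":-6,"turn":0,"claw":0.1},{"tx":0,"ty":5,"tz":-8,"turn":0,"claw":0.1},{"tx":0,"ty":2,"tz":-8,"turn":0,"claw":0.1},{"tx":0,"ty":2.5,"tz":-8,"turn":0,"claw":0.1},{"tx":0,"ty":3,"tz":-8,"turn":0,"claw":0.1},{"tx":0,"ty":4,"tz":-8,"turn":0,"claw":0.1},{"tx":0,"ty":5,"tz":-8,"turn":0,"claw":0.1}]'
python3 -m crank '[{"tx":0,"ty":6,"tz":-7,"turn":0,"claw":0.1},{"tx":0,"ty":6,"tz":-6,"turn":0,"claw":0.1},{"tx":0,"ty":6,"tz":-5,"turn":0,"claw":0.1},{"tx":0,"ty":5,"tz":-3,"turn":0,"claw":0.1},{"tx":0,"ty":0,"tz":0,"turn":0,"claw":0.1}]'
python3 - <<'E'
from h import *
from bench import bot
s=bot.read_state();plan(s,[.472,-.05,.1442],82.5);print(s["tool_pos"],s["ft_force"])
d=grab(bot,"wrist","w8");e=grab(bot,"side","s3");u,v=proj(e,s["tool_pos"]-[0,-.03,.12]).astype(int)
cv2.imwrite("pics/w8.png",np.hstack([cv2.resize(d["frame"][50:320,190:460],(400,400)),cv2.resize(e["frame"][v-50:v+50,u-50:u+50],(400,400))])[...,::-1])
for n,x in(("w8",d),("s3",e)):
    W=cloud(x);hs=cv2.cvtColor(x["frame"],cv2.COLOR_RGB2HSV);m=cv2.inRange(hs,(12,60,60),(30,255,255))>0
    P=W[m&(W[...,2]>.004)&(W[...,2]<.1)&(abs(W[...,0]-.46)<.06)&(abs(W[...,1]+.02)<.09)]
    print(n,len(P),rect(P),np.percentile(P[:,2],[2,50,98]).round(4))
E
```

```text
time_s: 15.55
tool_pos: [0.4644, -0.027, 0.186]
eef_rot: [0.706, -0.046, 0.046, -0.706]
ft_force: [-0.5, -1.1, -1.4]
finger_gap: 0.0198
time_s: 16.18
tool_pos: [0.4612, -0.0471, 0.1626]
eef_rot: [-0.705, 0.047, -0.046, 0.706]
ft_force: [0.4, -0.4, -2.5]
finger_gap: 0.0196
jaw heading 82.48 tool x heading -7.52 tilt [-0.001 -1.     0.   ] | shift before turn [11.1 18.4 -1.4] | turn -0.02 | shift after turn [11.1 18.4 -1.4] | rows>= 0.3
[ 0.46118825 -0.0471211   0.16256817] [ 0.38238433 -0.42101712 -2.54231195]
w8 1709 (array([455.7, -23.6]), array([82.2, 27.3]), 78.4) [0.0142 0.0393 0.0489]
s3 93 (array([445.9, -26. ]), array([80.2, 18.9]), 86.9) [0.0082 0.0384 0.054 ]
```

```bash
python3 -m crank '[{"tx":0,"ty":3,"tz":-1,"turn":0,"claw":0.1},{"tx":0,"ty":3,"tz":0,"turn":0,"claw":0.1},{"tx":0,"ty":3,"tz":0,"turn":0,"claw":0.1},{"tx":0,"ty":3,"tz":0,"turn":0,"claw":0.1},{"tx":0,"ty":3,"tz":0,"turn":0,"claw":0.1},{"tx":0,"ty":2,"tz":0,"turn":0,"claw":0.1},{"tx":0,"ty":0,"tz":0,"turn":0,"claw":0.1}]'
python3 - <<'E'
from h import *
from bench import bot
s=bot.read_state();print(s["tool_pos"],s["ft_force"])
d=grab(bot,"wrist","w9");e=grab(bot,"side","s4");u,v=proj(e,s["tool_pos"]-[0,-.03,.12]).astype(int)
cv2.imwrite("pics/w9.png",np.hstack([cv2.resize(d["frame"][50:320,190:460],(400,400)),cv2.resize(e["frame"][v-50:v+50,u-50:u+50],(400,400))])[...,::-1])
W=cloud(d);hs=cv2.cvtColor(d["frame"],cv2.COLOR_RGB2HSV);m=cv2.inRange(hs,(12,60,60),(30,255,255))>0
P=W[m&(W[...,2]>.004)&(W[...,2]<.1)&(abs(W[...,0]-.46)<.06)&(abs(W[...,1]+.02)<.09)]
print(len(P),rect(P),np.percentile(P[:,2],[2,50,98]).round(4))
for y in np.arange(-.08,.04,.01):
    q=P[(P[:,1]>=y)&(P[:,1]<y+.01)]
    if len(q):print(y.round(2),len(q),"x",np.percentile(q[:,0],[3,50,97]).round(4),"z",np.percentile(q[:,2],[3,97]).round(4))
E
```

```text
time_s: 17.15
tool_pos: [0.4614, -0.0481, 0.146]
eef_rot: [-0.706, 0.046, -0.046, 0.706]
ft_force: [-0.2, -0.1, -0.9]
finger_gap: 0.0198
[ 0.46138059 -0.04806928  0.14599407] [-0.21629067 -0.13358586 -0.93021205]
1894 (array([455.9, -22.7]), array([83.2, 27. ]), 81.6) [0.0123 0.0337 0.0434]
-0.07 71 x [0.4372 0.4446 0.4518] z [0.0245 0.0359]
-0.06 356 x [0.4377 0.443  0.4531] z [0.0138 0.042 ]
-0.05 348 x [0.4391 0.4455 0.4549] z [0.0114 0.0438]
-0.04 370 x [0.4405 0.4453 0.4558] z [0.012  0.0426]
-0.03 216 x [0.4416 0.4481 0.4559] z [0.0207 0.0362]
-0.02 163 x [0.4461 0.4505 0.4562] z [0.0179 0.0238]
-0.01 142 x [0.4473 0.4519 0.4579] z [0.0159 0.0216]
-0.0 121 x [0.4486 0.4533 0.4593] z [0.0132 0.0195]
0.01 107 x [0.45   0.4547 0.4607] z [0.012  0.0173]
```

View pics/w9.png

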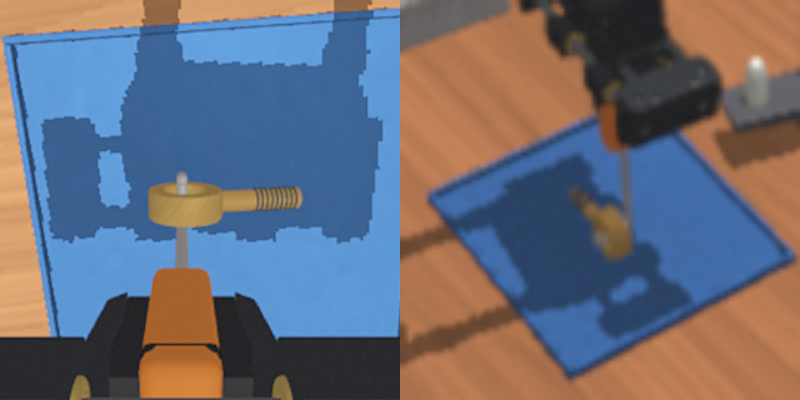

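View: the bolt lies on its edge on the tray, eye at (185,205) and shank toward +y, with the hook through the eye. The eye rim top is 40 mm above the floor, so it is resting. I pull the hook out along +x and lift.

```bash
python3 -m crank '[{"tx":4,"ty":0,"tz":0,"turn":0,"claw":0.1},{"tx":6,"ty":0,"tz":0,"turn":0,"claw":0.1},{"tx":8,"ty":0,"tz":0,"turn":0,"claw":0.1},{"tx":8,"ty":0,"tz":0,"turn":0,"claw":0.1},{"tx":8,"ty":0,"tz":0,"turn":0,"claw":0.1},{"tx":4,"ty":0,"tz":0,"turn":0,"claw":0.1},{"tx":0,"ty":0,"tz":0,"turn":0,"claw":0.1},{"tx":0,"ty":-20,"tz":0,"turn":0,"claw":0.1},{"tx":0,"ty":-40,"tz":0,"turn":0,"claw":0.1},{"tx":0,"ty":-50,"tz":0,"turn":0,"claw":0.1},{"tx":0,"ty":-40,"tz":0,"turn":0,"claw":0.1},{"tx":0,"ty":0,"tz":0,"turn":0,"claw":0.1}]'
cat > bolt.py <<'E'
from h import *
def bolt(d,zlo=.0045,zhi=.1,c=(.46,-.02),verbose=1):
    W=cloud(d);hs=cv2.cvtColor(d["frame"],cv2.COLOR_RGB2HSV);m=cv2.inRange(hs,(12,60,60),(30,255,255))>0
    P=W[m&(W[...,2]>zlo)&(W[...,2]<zhi)&(abs(W[...,0]-c[0])<.09)&(abs(W[...,1]-c[1])<.1)]
    print(len(P),rect(P),"z",np.percentile(P[:,2],[2,50,98]).round(4));
    for y in np.arange(-.1,.06,.01):
        q=P[(P[:,1]>=y)&(P[:,1]<y+.01)]
        if verbose and len(q):print(y.round(2),len(q),"x",np.percentile(q[:,0],[3,50,97]).round(4),"z",np.percentile(q[:,2],[3,97]).round(4))
    return P
E
python3 - <<'E'
from bolt import *
from bench import bot
s=bot.read_state();print(s["tool_pos"]);plan(s,[.4983,-.2988,.29],81.8)
bolt(grab(bot,"wrist","w10"))
E
```

```text
time_s: 18.75
tool_pos: [0.5012, -0.0533, 0.3004]
eef_rot: [0.706, -0.043, 0.049, -0.705]
ft_force: [-0.0, -0.3, -1.8]
finger_gap: 0.0201
[ 0.50116469 -0.05334046  0.30040793]
jaw heading 82.51 tool x heading -7.49 tilt [ 0.008 -1.    -0.   ] | shift before turn [  29.1   10.7 -243.7] | turn 0.71 | shift after turn [  32.1   10.7 -243.4] | rows>= 3.9
809 (array([452.3, -22.1]), array([82.9, 18.3]), 78.7) z [0.0139 0.0346 0.0435]
-0.07 34 x [0.4386 0.4464 0.4522] z [0.0289 0.0355]
-0.06 125 x [0.438  0.4456 0.4538] z [0.0344 0.043 ]
-0.05 133 x [0.4392 0.4469 0.4548] z [0.04   0.0439]
-0.04 128 x [0.4406 0.4483 0.4562] z [0.0355 0.0432]
-0.03 93 x [0.4425 0.4497 0.4564] z [0.0187 0.0369]
-0.02 82 x [0.4462 0.4514 0.4573] z [0.0167 0.0236]
-0.01 74 x [0.4475 0.4527 0.4583] z [0.015  0.0214]
-0.0 73 x [0.4489 0.4542 0.4593] z [0.0142 0.0197]
0.01 67 x [0.4503 0.4549 0.4604] z [0.0124 0.0179]
```

The bolt stayed on the tray, unhooked. Now to the stand.

```bash
python3 -m crank '[{"tx":5,"ty":0,"tz":-30,"turn":0.7,"claw":0.1},{"tx":7,"ty":5,"tz":-55,"turn":0,"claw":0.1},{"tx":7,"ty":5,"tz":-55,"turn":0,"claw":0.1},{"tx":7,"ty":0,"tz":-55,"turn":0,"claw":0.1},{"tx":6,"ty":0,"tz":-48,"turn":0,"claw":0.1},{"tx":0,"ty":0,"tz":0,"turn":0,"claw":0.1},{"tx":0,"ty":0,"tz":0,"turn":0,"claw":0.1}]'
python3 - <<'E'
from h import *
from bench import bot
s=bot.read_state();plan(s,[.4983,-.2988,.29],81.8);print(s["tool_pos"])
d=grab(bot,"wrist","w11");W=cloud(d).reshape(-1,3);M=R.from_quat(s["eef_rot"]).as_matrix();L=(W-s["tool_pos"])@M*1000
k=(abs(L[:,0])<45)&(abs(L[:,2])<15)&(L[:,1]>33)&(L[:,1]<135)
for lo,hi in((40,70),(70,105),(105,135)):
    j=k&(L[:,1]>lo)&(L[:,1]<hi);print(lo,"rod tool",np.median(L[j],0).round(1),np.percentile(L[j],[3,97],axis=0).round(1).tolist(),"world",np.median(W[j],0).round(4))
w=W[(W[:,2]>.11)&(W[:,2]<.126)&(abs(W[:,0]-.51)<.07)&(abs(W[:,1]+.3)<.05)];print("prongs",len(w),rect(w))
E
```

```text
time_s: 19.68
tool_pos: [0.4955, -0.2972, 0.2838]
eef_rot: [-0.704, 0.052, -0.05, 0.706]
ft_force: [0.4, -0.4, -1.8]
finger_gap: 0.0199
jaw heading 81.76 tool x heading -8.24 tilt [-0.004 -1.     0.002] | shift before turn [ 3.  -6.2 -1.2] | turn -0.04 | shift after turn [ 3.  -6.2 -1.2] | rows>= 0.1
[ 0.49552728 -0.29718617  0.2837738 ]
40 rod tool [-3.3 63.9 -0.1] [[-3.8, 58.1, -2.6], [-1.6, 69.6, 2.5]] world [ 0.4921 -0.2966  0.2198]
70 rod tool [-3.1 86.  -0.1] [[-3.8, 71.3, -2.9], [-1.2, 103.5, 2.8]] world [ 0.4921 -0.2964  0.1978]
105 rod tool [-14.4 122.2  -0. ] [[-30.2, 107.8, -2.4], [-2.5, 124.3, 2.4]] world [ 0.4809 -0.2948  0.1616]
prongs 1662 (array([ 504.4, -298.9]), array([34., 66.]), 81.5)
```

```bash
python3 -m crank '[{"tx":3,"ty":0,"tz":-0.6,"turn":0,"claw":0.1},{"tx":0,"ty":15,"tz":0,"turn":0,"claw":0.1},{"tx":0,"ty":25,"tz":0,"turn":0,"claw":0.1},{"tx":0,"ty":25,"tz":0,"turn":0,"claw":0.1},{"tx":0,"ty":0,"tz":0,"turn":0,"claw":0.1}]'
python3 -m crank '[{"tx":0,"ty":20,"tz":0,"turn":0,"claw":0.1},{"tx":0,"ty":20,"tz":0,"turn":0,"claw":0.1},{"tx":0,"ty":15,"tz":0,"turn":0,"claw":0.1},{"tx":0,"ty":6,"tz":0,"turn":0,"claw":0.1},{"tx":0,"ty":0,"tz":0,"turn":0,"claw":0.1}]'
python3 - <<'E'
from h import *
from bench import bot
s=bot.read_state();plan(s,[.4986,-.2983,.1505],81.8);print(s["tool_pos"],s["ft_force"])
E
```

```text
time_s: 20.35
tool_pos: [0.4977, -0.2973, 0.2178]
eef_rot: [-0.704, 0.052, -0.048, 0.706]
ft_force: [-0.1, 0.2, -1.2]
finger_gap: 0.0197
time_s: 20.98
tool_pos: [0.4992, -0.299, 0.1596]
eef_rot: [-0.705, 0.051, -0.05, 0.705]
ft_force: [-0.2, 0.7, -1.1]
finger_gap: 0.0196
jaw heading 81.8 tool x heading -8.2 tilt [-0.001 -1.     0.   ] | shift before turn [-0.7  9.1  0.6] | turn 0.0 | shift after turn [-0.7  9.1  0.6] | rows>= 0.1
[ 0.49920907 -0.29900534  0.15958809] [-0.21078189  0.6919405  -1.07844593]
```

```bash
python3 -m crank '[{"tx":-0.5,"ty":4,"tz":0.5,"turn":0,"claw":0.1},{"tx":0,"ty":3,"tz":0,"turn":0,"claw":0.1},{"tx":0,"ty":2,"tz":0,"turn":0,"claw":0.1},{"tx":0,"ty":0,"tz":0,"turn":0,"claw":0.1}]'
```

```text
time_s: 21.48
tool_pos: [0.499, -0.2985, 0.1511]
eef_rot: [-0.705, 0.051, -0.05, 0.705]
ft_force: [0.6, 0.2, -1.7]
finger_gap: 0.0196
```

```bash
python3 -m crank '[{"tx":0,"ty":1.5,"tz":0,"turn":0,"claw":0.1},{"tx":0,"ty":0,"tz":0,"turn":0,"claw":0.1}]'; python3 -m crank '[{"tx":0,"ty":1.5,"tz":0,"turn":0,"claw":0.1},{"tx":0,"ty":0,"tz":0,"turn":0,"claw":0.1}]'
```

```text
time_s: 21.72
tool_pos: [0.4993, -0.2987, 0.1505]
eef_rot: [0.705, -0.05, 0.051, -0.705]
ft_force: [-1.7, 0.8, 4.3]
finger_gap: 0.0196
time_s: 21.98
tool_pos: [0.4993, -0.2987, 0.1505]
eef_rot: [0.705, -0.05, 0.051, -0.705]
ft_force: [-4.8, 3.2, 11.3]
finger_gap: 0.0196
```

```bash
python3 -m crank '[{"tx":0,"ty":-2,"tz":0,"turn":0,"claw":0.1},{"tx":0,"ty":0,"tz":0,"turn":0,"claw":0.2},{"tx":0,"ty":0,"tz":0,"turn":0,"claw":0.35},{"tx":0,"ty":0,"tz":0,"turn":0,"claw":0.5},{"tx":0,"ty":-15,"tz":0,"turn":0,"claw":0.5},{"tx":0,"ty":-40,"tz":0,"turn":0,"claw":0.5},{"tx":0,"ty":-50,"tz":0,"turn":0,"claw":0.6},{"tx":0,"ty":-30,"tz":0,"turn":0,"claw":0.8},{"tx":0,"ty":0,"tz":0,"turn":0,"claw":0.8},{"tx":0,"ty":0,"tz":0,"turn":0,"claw":0.8}]'
python3 - <<'E'
from h import *
from bench import bot
s=bot.read_state();print(s["tool_pos"],np.round(s["joint_pos"],2))
d=grab(bot,"wrist","w12");W=cloud(d);hs=cv2.cvtColor(d["frame"],cv2.COLOR_RGB2HSV)
w=W.reshape(-1,3);n=(abs(w[:,0]-.5)<.05)&(abs(w[:,1]+.3)<.05)
P=w[n&(w[:,2]>.178)&(w[:,2]<.2)];print("handle top",len(P),rect(P),np.median(P,0).round(4),P[:,2].std())
m=(cv2.inRange(hs,(4,150,60),(16,255,255))>0)&(W[...,2]>.1)&(W[...,2]<.176);print("handle side z",np.nanpercentile(W[m][:,2],[1,99]),np.nanmedian(W[m],0))
plan(s,[.4472+.05,-.055,.3],82)
E
```

```text
time_s: 23.22
tool_pos: [0.4986, -0.2983, 0.2846]
eef_rot: [-0.705, 0.051, -0.05, 0.705]
ft_force: [0.0, -0.2, -0.1]
finger_gap: 0.0705
[ 0.49864017 -0.29832804  0.28461319] [-0.58  0.07  1.77 -0.    1.3  -2.01]
handle top 1010 (array([ 497.7, -299. ]), array([19.8, 28.8]), 81.9) [ 0.4967 -0.2987  0.1847] 0.0014519966613633331
handle side z [0.10657612 0.1758098 ] [ 0.48389039 -0.29694581  0.15374612]
jaw heading 81.8 tool x heading -8.2 tilt [-0.001 -1.     0.   ] | shift before turn [-36.1 -15.3 240.6] | turn -0.2 | shift after turn [-35.3 -15.3 240.8] | rows>= 3.9
```

The rod hangs back at (497.7,-299.0) mm, against (497.9,-298.2) before. Next: turn 90° over the bolt so the jaws straddle the ring, with one finger to push it over and the other to catch and lower it flat.

```bash
python3 -m crank '[{"tx":-10,"ty":0,"tz":28,"turn":0,"claw":0.8},{"tx":-18,"ty":0,"tz":48,"turn":0,"claw":0.8},{"tx":-20,"ty":0,"tz":52,"turn":0,"claw":0.8},{"tx":-20,"ty":0,"tz":52,"turn":0,"claw":0.8},{"tx":-16,"ty":0,"tz":43,"turn":5,"claw":0.8},{"tx":-4,"ty":15,"tz":16,"turn":10,"claw":0.8},{"tx":0,"ty":25,"tz":0,"turn":10.5,"claw":0.7},{"tx":0,"ty":25,"tz":0,"turn":10.5,"claw":0.6},{"tx":0,"ty":25,"tz":0,"turn":10.5,"claw":0.5},{"tx":0,"ty":25,"tz":0,"turn":10.5,"claw":0.4},{"tx":0,"ty":20,"tz":0,"turn":10.5,"claw":0.4},{"tx":0,"ty":0,"tz":0,"turn":10.5,"claw":0.386}]'
python3 -m crank '[{"tx":0,"ty":0,"tz":0,"turn":10.5,"claw":0.386},{"tx":0,"ty":0,"tz":0,"turn":0,"claw":0.386},{"tx":0,"ty":0,"tz":0,"turn":0,"claw":0.386}]'
python3 - <<'E'
from bolt import *
from bench import bot
s=bot.read_state();print(s["tool_pos"],s["finger_gap"],np.round(s["joint_pos"],2));plan(s,[.4435,-.0474,.045],-8)
bolt(grab(bot,"wrist","w13"))
E
```

```text
time_s: 24.78
tool_pos: [0.4441, -0.0489, 0.1461]
eef_rot: [0.516, -0.487, 0.482, -0.513]
ft_force: [-0.1, -0.6, -1.0]
finger_gap: 0.0343
time_s: 25.15
tool_pos: [0.4467, -0.0493, 0.1493]
eef_rot: [-0.471, 0.528, -0.527, 0.47]
ft_force: [0.2, -0.8, 0.5]
finger_gap: 0.0341
[ 0.44670573 -0.04926827  0.14929324] 0.03412849273729572 [-0.17 -0.08  2.18 -0.    1.04 -0.05]
jaw heading -6.52 tool x heading -96.52 tilt [-0.    -1.    -0.002] | shift before turn [ -1.5 104.3  -3.2] | turn 1.48 | shift after turn [ -1.4 104.3  -3.2] | rows>= 1.7
1672 (array([450.4, -21.1]), array([82.1, 15.3]), 83.3) z [0.0136 0.0329 0.0433]
-0.07 14 x [0.4392 0.4478 0.4527] z [0.0307 0.0351]
-0.06 176 x [0.4397 0.4468 0.4537] z [0.035  0.0421]
-0.05 248 x [0.4408 0.4479 0.455 ] z [0.0411 0.0437]
-0.04 298 x [0.442  0.4491 0.4561] z [0.0369 0.0429]
-0.03 298 x [0.4431 0.4501 0.4569] z [0.021  0.0367]
-0.02 196 x [0.4462 0.4518 0.4575] z [0.0169 0.0238]
-0.01 161 x [0.4479 0.4531 0.4585] z [0.0164 0.0218]
-0.0 131 x [0.4493 0.4548 0.4598] z [0.0142 0.0194]
0.01 150 x [0.4505 0.4558 0.4613] z [0.0111 0.0173]
```

```bash
python3 -m crank '[{"tx":-1.5,"ty":35,"tz":-2.6,"turn":1.5,"claw":0.386},{"tx":0,"ty":35,"tz":0,"turn":0,"claw":0.386},{"tx":0,"ty":25,"tz":0,"turn":0,"claw":0.386},{"tx":0,"ty":9,"tz":0,"turn":0,"claw":0.386},{"tx":0,"ty":0,"tz":0,"turn":0,"claw":0.386}]'
python3 -m crank '[{"tx":0,"ty":0,"tz":-4,"turn":0,"claw":0.386},{"tx":0,"ty":0,"tz":-4,"turn":0,"claw":0.386},{"tx":0,"ty":0,"tz":-4,"turn":0,"claw":0.386},{"tx":0,"ty":0,"tz":0,"turn":0,"claw":0.386}]'
python3 - <<'E'
from bolt import *
from bench import bot
s=bot.read_state();print(s["tool_pos"]);bolt(grab(bot,"wrist","w14"))
E
```

```text
time_s: 25.82
tool_pos: [0.4448, -0.0476, 0.046]
eef_rot: [-0.463, 0.535, -0.534, 0.463]
ft_force: [0.2, -0.4, -0.0]
finger_gap: 0.034
time_s: 26.32
tool_pos: [0.4329, -0.0458, 0.0465]
eef_rot: [0.463, -0.534, 0.535, -0.463]
ft_force: [-0.6, -0.2, 0.5]
finger_gap: 0.034
[ 0.43287393 -0.04583066  0.04648334]
4812 (array([466.9, -34.2]), array([ 78.3, 106.9]), 55.1) z [0.0135 0.0336 0.0975]
-0.07 32 x [0.4471 0.5071 0.5082] z [0.0317 0.0981]
-0.06 386 x [0.4319 0.4423 0.5089] z [0.0185 0.0975]
-0.05 741 x [0.4316 0.4408 0.4535] z [0.0136 0.0449]
-0.04 950 x [0.4329 0.4417 0.511 ] z [0.0164 0.0969]
-0.03 1107 x [0.4358 0.4447 0.5145] z [0.0219 0.098 ]
-0.02 486 x [0.4429 0.4481 0.4539] z [0.0185 0.0247]
-0.01 400 x [0.4447 0.4498 0.4556] z [0.0163 0.0221]
-0.0 346 x [0.4468 0.4522 0.4578] z [0.0141 0.0196]
0.01 355 x [0.4487 0.4539 0.4597] z [0.0114 0.0173]
0.02 9 x [0.4508 0.4526 0.4544] z [0.0124 0.0148]
```

```bash
cat > t.py <<'E'
from bolt import *
from bench import bot
import sys
s=bot.read_state();print(s["tool_pos"].round(4),s["ft_force"].round(1),s["finger_gap"].round(4))
d=grab(bot,"wrist","t");W=cloud(d);hs=cv2.cvtColor(d["frame"],cv2.COLOR_RGB2HSV);m=cv2.inRange(hs,(12,60,60),(30,255,255))>0
P=W[m&(W[...,2]>.0045)&(W[...,2]<.06)&(abs(W[...,0]-.44)<.07)&(abs(W[...,1]+.03)<.08)]
for a,b,n in((-.056,-.042,"ring"),(-.02,0,"shank"),(0.0,.02,"shank2")):
    q=P[(P[:,1]>a)&(P[:,1]<b)];print(n)
    for z in np.arange(.004,.048,.006):
        r=q[(q[:,2]>=z)&(q[:,2]<z+.006)]
        if len(r)>5:print("  z",z.round(3),len(r),"x",np.percentile(r[:,0],[2,98]).round(4))
E
python3 -m crank '[{"tx":0,"ty":1,"tz":-4,"turn":0,"claw":0.386},{"tx":0,"ty":1,"tz":-4,"turn":0,"claw":0.386},{"tx":0,"ty":0,"tz":0,"turn":0,"claw":0.386}]'; python3 t.py
```

```text
time_s: 26.75
tool_pos: [0.4245, -0.0446, 0.0438]
eef_rot: [-0.463, 0.535, -0.534, 0.463]
ft_force: [-0.5, 0.0, 0.2]
finger_gap: 0.0342Traceback (most recent call last):
  File "t.py", line 4, in <module>
    s=bot.read_state();print(s["tool_pos"].round(4),s["ft_force"].round(1),s["finger_gap"].round(4))
                                                                           ^^^^^^^^^^^^^^^^^^^^^
AttributeError: 'float' object has no attribute 'round'
```

```bash
sed -i 's/,s\["finger_gap"\].round(4)//' t.py; python3 t.py
```

```text
[ 0.4245 -0.0446  0.0438] [-0.5  0.   0.2]
ring
  z 0.004 127 x [0.4081 0.4292]
  z 0.01 225 x [0.4082 0.429 ]
  z 0.016 1005 x [0.405  0.4368]
shank
  z 0.004 9 x [0.4181 0.4334]
  z 0.01 414 x [0.4192 0.4414]
  z 0.016 474 x [0.4251 0.439 ]
shank2
  z 0.01 333 x [0.4323 0.4496]
  z 0.016 381 x [0.4347 0.4475]
```

The ring appears to be flat now. I lift clear and check.

```bash
python3 -m crank '[{"tx":0,"ty":0,"tz":0,"turn":0,"claw":0.6},{"tx":0,"ty":-25,"tz":0,"turn":0,"claw":0.8},{"tx":0,"ty":-50,"tz":0,"turn":0,"claw":0.8},{"tx":0,"ty":-40,"tz":0,"turn":0,"claw":0.6},{"tx":0,"ty":0,"tz":0,"turn":0,"claw":0.5}]'
cat > fit.py <<'E'
from h import *
from bench import bot
s=bot.read_state();print("tcp",s["tool_pos"].round(4),"j",np.round(s["joint_pos"],2))
d=grab(bot,"wrist","f");W=cloud(d);hs=cv2.cvtColor(d["frame"],cv2.COLOR_RGB2HSV);m=(cv2.inRange(hs,(12,60,60),(30,255,255))>0)&(W[...,2]>.007)&(W[...,2]<.06)&(abs(W[...,0]-.43)<.09)&(abs(W[...,1]+.03)<.1)
m=cv2.morphologyEx(m.astype(np.uint8),cv2.MORPH_OPEN,np.ones((3,3)));P=W[m>0];print(len(P),rect(P),"z",np.percentile(P[:,2],[2,50,90,98]).round(4))
T=P[P[:,2]>np.percentile(P[:,2],98)-.004][:,:2]*1000
c,sz,a=cv2.minAreaRect((P[:,:2]*1000).astype(np.float32));ax=np.radians(a if sz[0]>sz[1] else a+90);u=np.array([np.cos(ax),np.sin(ax)]);v=np.array([-u[1],u[0]])
for it in range(2):
    L=(P[:,:2]*1000-c)@np.c_[u,v];w=[np.ptp(L[(L[:,0]>k-8)&(L[:,0]<k+8),1]) for k in(-28,28)]
    if w[1]>w[0]:u,v=-u,-v;L=-L
    q=[(k,np.mean(np.percentile(L[abs(L[:,0]-k)<3,1],[3,97]))) for k in(14,18,22,26,30,34)]
    b,a0=np.polyfit(*np.array(q).T,1)
    c=np.array(c)+a0*v; u=u+b*v;u/=np.linalg.norm(u);v=np.array([-u[1],u[0]])
L=(P[:,:2]*1000-c)@np.c_[u,v];e0,e1=np.percentile(L[:,0],[.5,99.5]);print("len",e0.round(1),e1.round(1),"shank heading",np.degrees(np.arctan2(u[1],u[0])).round(2),"eye",(c+u*(e0+20)).round(1),"eye from end",(c+u*(e1-65)).round(1))
for k in np.arange(-40,45,8):
    r=P[abs(L[:,0]-k)<4];l=L[abs(L[:,0]-k)<4]
    if len(r)>3:print(k,len(r),"v",np.percentile(l[:,1],[2,98]).round(1),"z",np.percentile(r[:,2],[5,50,95]).round(4))
cv2.imwrite("pics/f.png",cv2.resize(d["frame"],(640,400))[...,::-1])
E
python3 fit.py
```

```text
time_s: 27.42
tool_pos: [0.4283, -0.0452, 0.1631]
eef_rot: [0.461, -0.532, 0.537, -0.465]
ft_force: [0.1, 0.6, -0.1]
finger_gap: 0.0466
tcp [ 0.4283 -0.0452  0.1631] j [-0.16 -0.14  2.2   0.    1.07 -0.02]
1570 (array([423.2, -17.7]), array([83. , 38.1]), 79.0) z [0.0111 0.0185 0.0197 0.0203]
len -40.9 41.5 shank heading 59.38 eye [416.3 -36.3] eye from end [415.  -38.6]
-40 127 v [-15.3   7.5] z [0.0179 0.019  0.0203]
-32 307 v [-20.5  12.7] z [0.0107 0.0188 0.0201]
-24 183 v [-22.9  14.6] z [0.0162 0.019  0.0202]
-16 188 v [-21.7  14.6] z [0.0174 0.019  0.02  ]
-8 311 v [-18.3  11.1] z [0.0133 0.0189 0.0201]
0 138 v [-9.3  3.9] z [0.0132 0.0164 0.0187]
8 126 v [-6.2  4.8] z [0.0135 0.0161 0.0176]
16 74 v [-5.2  5.4] z [0.0135 0.0162 0.0179]
24 26 v [-4.1  5.6] z [0.0139 0.0154 0.017 ]
32 27 v [-4.1  4. ] z [0.0127 0.0161 0.0179]
40 63 v [-1.5  8.4] z [0.0141 0.0161 0.0178]
```

```bash
cat > fit2.py <<'E'
from h import *
def fit(d,c0=(.43,-.03),r0=.09,zb=0.0):
    W=cloud(d);hs=cv2.cvtColor(d["frame"],cv2.COLOR_RGB2HSV);m=(cv2.inRange(hs,(10,50,40),(32,255,255))>0)&(W[...,2]>.0085+zb)&(W[...,2]<.03+zb)&(abs(W[...,0]-c0[0])<r0)&(abs(W[...,1]-c0[1])<r0)
    k,l,st,_=cv2.connectedComponentsWithStats(m.astype(np.uint8),connectivity=8);print(sorted(st[1:,4])[-4:]);i=1+np.argmax(st[1:,4])
    P=W[m]
    A=W[l==i];T=A[A[:,2]>.0176+zb][:,:2]*1000
    (c,r)=cv2.minEnclosingCircle(T[np.linalg.norm(T-np.median(T,0),axis=1)<27].astype(np.float32));c=np.array(c)
    for _ in range(2):
        q=P[:,:2]*1000;D=np.linalg.norm(q-c,axis=1);S=q[(D>26)&(D<70)];g=S.mean(0)-c;u=g/np.linalg.norm(g)
    vx,vy,x0,y0=cv2.fitLine(S.astype(np.float32),cv2.DIST_HUBER,0,.01,.01).ravel();h=np.degrees(np.arctan2(vy,vx));
    if np.dot([vx,vy],u)<0:h+=180
    print("eye",c.round(1),"r",round(r,1),"heading c->shank",np.degrees(np.arctan2(u[1],u[0])).round(2),"line",round(h%360,2),"nS",len(S),"end",np.percentile((S-c)@u,99).round(1))
E
python3 -c "
from fit2 import *
fit(load('f'))"
```

```text
[np.int32(1819)]
eye [420.7 -35.2] r 24.1 heading c->shank 65.44 line 67.0 nS 485 end 59.7
```

```bash
python3 - <<'E'
from h import *
from bench import bot
plan(bot.read_state(),[.436,.002,.15],-23.5)
E
```

```text
jaw heading -8.2 tool x heading -98.2 tilt [ 0.    -1.     0.004] | shift before turn [-47.8  10.8   2.5] | turn 15.3 | shift after turn [-46.8  10.8 -10.2] | rows>= 1.4
```

```bash
python3 -m crank '[{"tx":-20,"ty":0,"tz":0,"turn":7.6,"claw":0.5},{"tx":-27,"ty":10,"tz":-5,"turn":7.7,"claw":0.5},{"tx":0,"ty":0,"tz":0,"turn":0,"claw":0.5},{"tx":0,"ty":0,"tz":0,"turn":0,"claw":0.5}]'
cat > fit3.py <<'E'
from h import *
from scipy.optimize import least_squares
def fit(d,c0=(.43,-.03),r0=.09):
    # rays onto the top plane of ring (z=.019) from the gold mask; outline circle of r=20 + shank line
    hs=cv2.cvtColor(d["frame"],cv2.COLOR_RGB2HSV);W=cloud(d)
    m=((cv2.inRange(hs,(10,50,40),(32,255,255))>0)&(W[...,2]>.0085)&(W[...,2]<.03)&(abs(W[...,0]-c0[0])<r0)&(abs(W[...,1]-c0[1])<r0))
    A=W[m&(W[...,2]>.0178)][:,:2]*1000; 
    # ring top annulus 11.5..20: fit centre by uniform penalty outside annulus
    f=lambda p:(lambda D:np.maximum(D-20,0)+np.maximum(11.5-D,0))(np.linalg.norm(A-p,axis=1))
    c=min((least_squares(f,np.median(A,0)+o,loss="soft_l1") for o in([0,0],[6,0],[-6,0],[0,6],[0,-6])),key=lambda r:r.cost)
    p=c.x;q=W[m][:,:2]*1000;D=np.linalg.norm(q-p,axis=1);S=q[(D>25)&(D<70)]
    g=S.mean(0)-p;u=g/np.linalg.norm(g)
    vx,vy,*_=cv2.fitLine(S.astype(np.float32),cv2.DIST_HUBER,0,.01,.01).ravel();h=np.degrees(np.arctan2(vy,vx))
    if np.dot([vx,vy],u)<0:h+=180
    t=(q-p)@u
    print("eye",p.round(1),"cost",round(c.cost,1),len(A),"outside",(f(p)>1.5).mean().round(3),"head mean",np.degrees(np.arctan2(u[1],u[0])).round(2),"line",round(h%360,2),"ends",np.percentile(t,[.5,99.5]).round(1))
    return p,u,m
E
python3 - <<'E'
from fit3 import *
from bench import bot
s=bot.read_state();print(s["tool_pos"].round(4));d=grab(bot,"wrist","f2")
p,u,m=fit(load("f"));p,u,m=fit(d);e=grab(bot,"top","t2");fit(e)
v,uu=np.nonzero(m);print(uu.min(),uu.max(),v.min(),v.max())
f=d["frame"];im=np.hstack([cv2.resize(f[max(0,v.min()-40):v.max()+40,uu.min()-40:uu.max()+40],(400,400)),cv2.resize(m.astype(np.uint8)[max(0,v.min()-40):v.max()+40,uu.min()-40:uu.max()+40]*255,(300,400))[...,None].repeat(3,2)])
cv2.imwrite("pics/f2.png",im[...,::-1])
E
```

```text
time_s: 27.98
tool_pos: [0.4297, 0.0022, 0.148]
eef_rot: [-0.389, 0.591, -0.59, 0.388]
ft_force: [0.7, 0.0, -0.7]
finger_gap: 0.0441
[0.4297 0.0022 0.148 ]
eye [419.8 -37.8] cost 742.8 996 outside 0.038 head mean 65.76 line 66.41 ends [-20.3  62.2]
eye [419.8 -37.6] cost 735.6 961 outside 0.035 head mean 65.7 line 65.63 ends [-20.2  62.9]fit3.py:12: RuntimeWarning: Mean of empty slice.
  g=S.mean(0)-p;u=g/np.linalg.norm(g)
  ret = um.true_divide(
Traceback (most recent call last):
  File "fit3.py", line 13, in fit
    vx,vy,*_=cv2.fitLine(S.astype(np.float32),cv2.DIST_HUBER,0,.01,.01).ravel();h=np.degrees(np.arctan2(vy,vx))
             ~~~~~~~~~~~^^^^^^^^^^^^^^^^^^^^^^^^^^^^^^^^^^^^^^^^^^^^^^^
cv2.error: OpenCV(4.12.0) /io/opencv/modules/imgproc/src/linefit.cpp:50: error: (-215:Assertion failed) count > 0 in function 'fitLine2D_wods'
```

```bash
python3 - <<'E'
from h import *
from bench import bot
plan(bot.read_state(),[.4387,.0042,.0195],-24.3)
E
```

```text
jaw heading -23.46 tool x heading -113.46 tilt [ 0.001 -1.    -0.001] | shift before turn [ -5.5 129.3   6.8] | turn 0.84 | shift after turn [ -5.6 129.3   6.7] | rows>= 2.1
```

```bash
python3 -m crank '[{"tx":-5.5,"ty":25,"tz":6.8,"turn":0.8,"claw":0.45},{"tx":0,"ty":40,"tz":0,"turn":0,"claw":0.45},{"tx":0,"ty":35,"tz":0,"turn":0,"claw":0.4},{"tx":0,"ty":20,"tz":0,"turn":0,"claw":0.4},{"tx":0,"ty":5,"tz":0,"turn":0,"claw":0.4},{"tx":0,"ty":0,"tz":0,"turn":0,"claw":0.4},{"tx":0,"ty":0,"tz":0,"turn":0,"claw":0.4}]'
python3 - <<'E'
from h import *
from bench import bot
plan(bot.read_state(),[.4387,.0042,.0195],-24.3)
E
```

```text
time_s: 28.95
tool_pos: [0.4402, 0.0045, 0.0253]
eef_rot: [0.383, -0.594, 0.595, -0.384]
ft_force: [0.5, -0.5, 0.8]
finger_gap: 0.0353
jaw heading -24.3 tool x heading -114.3 tilt [-0.001 -1.     0.002] | shift before turn [ 0.9  5.8 -1.3] | turn -0.0 | shift after turn [ 0.9  5.8 -1.3] | rows>= 0.1
```

```bash
python3 -m crank '[{"tx":0,"ty":3,"tz":-1.3,"turn":0,"claw":0.4},{"tx":0,"ty":2.5,"tz":0,"turn":0,"claw":0.4},{"tx":0,"ty":0,"tz":0,"turn":0,"claw":0.3},{"tx":0,"ty":0,"tz":0,"turn":0,"claw":0.2},{"tx":0,"ty":0,"tz":0,"turn":0,"claw":0.05},{"tx":0,"ty":0,"tz":0,"turn":0,"claw":0.05},{"tx":0,"ty":0,"tz":0,"turn":0,"claw":0.05}]' 40
python3 -m crank '[{"tx":0,"ty":-5,"tz":0,"turn":0,"claw":0.05},{"tx":0,"ty":-10,"tz":0,"turn":0,"claw":0.05},{"tx":0,"ty":-25,"tz":0,"turn":0,"claw":0.05},{"tx":0,"ty":-40,"tz":0,"turn":0,"claw":0.05},{"tx":0,"ty":-40,"tz":0,"turn":0,"claw":0.05},{"tx":0,"ty":-20,"tz":0,"turn":0,"claw":0.05},{"tx":0,"ty":0,"tz":0,"turn":0,"claw":0.05}]'
cat > held.py <<'E'
from h import *
from scipy.optimize import least_squares
from bench import bot
s=bot.read_state();M=R.from_quat(s["eef_rot"]).as_matrix();d=grab(bot,"wrist","h");W=cloud(d);hs=cv2.cvtColor(d["frame"],cv2.COLOR_RGB2HSV)
L=(W-s["tool_pos"])@M*1000
m=(cv2.inRange(hs,(10,50,40),(32,255,255))>0)&(abs(L[...,2])<40)&(L[...,0]>5)&(L[...,0]<75)&(abs(L[...,1])<35)
P=L[m];print(len(P),np.percentile(P,[2,50,98],axis=0).round(1).tolist())
A=P[P[:,0]>18]
# top plane of ring: upper surface points (tool y small)
G=np.c_[A[:,0],A[:,2],np.ones(len(A))];k=np.ones(len(A),bool)
for _ in range(6):
    co=np.linalg.lstsq(G[k],A[k,1],rcond=None)[0];r=A[:,1]-G@co;k=abs(r)<max(1.2,np.std(r[k])) if _ else r<np.median(r)+3
print("plane slope x,z (deg)",np.degrees(np.arctan(co[:2])).round(2),"inliers",k.sum())
B=A[k][:,[0,2]];f=lambda p:(lambda D:np.maximum(D-20,0)+np.maximum(11.5-D,0))(np.linalg.norm(B-p,axis=1))
c=min((least_squares(f,np.median(B,0)+o,loss="soft_l1") for o in([0,0],[6,0],[-6,0],[0,6],[0,-6])),key=lambda r:r.cost).x
y=co@[c[0],c[1],1];print("eye in tool x,z",c.round(1),"top y",y.round(1),"centre y",(y+8).round(1),"heading err deg",np.degrees(np.arctan2(c[1],c[0])).round(1))
print("eye world",(M@np.array([c[0],y+8,c[1]])/1000+s["tool_pos"]).round(4),"jaw head",np.degrees(np.arctan2(M[1,2],M[0,2])).round(2),"tcp",s["tool_pos"].round(4),"gap",s["finger_gap"],np.round(s["joint_pos"],2))
E
python3 held.py
```

```text
time_s: 29.82
tool_pos: [0.4381, 0.0053, 0.0188]
eef_rot: [0.384, -0.594, 0.594, -0.384]
ft_force: [0.1, 1.3, 0.3]
finger_gap: 0.0106
time_s: 30.7
tool_pos: [0.4394, 0.0052, 0.1611]
eef_rot: [0.382, -0.593, 0.595, -0.385]
ft_force: [-1.1, 0.6, -1.6]
finger_gap: 0.0109
2977 [[6.7, -0.7, -17.8], [55.0, 1.5, -0.9], [63.3, 14.1, 15.8]]
plane slope x,z (deg) [ 1.46 -0.1 ] inliers 1413
eye in tool x,z [48.2 -0.5] top y 0.2 centre y 8.2 heading err deg -0.6
eye world [ 0.4192 -0.0385  0.1528] jaw head -24.3 tcp [0.4394 0.0052 0.1611] gap 0.010899918614617143 [-0.04 -0.12  2.19 -0.    1.07  0.38]
```

Bolt held level: ring plane within 1.5°, eye 48 mm ahead in tool x. I turn it toward the post and stop short to measure the pin from near.

```bash
python3 -m crank '[{"tx":0,"ty":0,"tz":0,"turn":-5,"claw":0.05},{"tx":0,"ty":0,"tz":0,"turn":-10,"claw":0.05},{"tx":0,"ty":0,"tz":0,"turn":-10.5,"claw":0.05},{"tx":0,"ty":0,"tz":0,"turn":-10.5,"claw":0.05},{"tx":0,"ty":0,"tz":0,"turn":-10.5,"claw":0.05},{"tx":0,"ty":0,"tz":0,"turn":-10.5,"claw":0.05},{"tx":0,"ty":0,"tz":0,"turn":-10.5,"claw":0.05},{"tx":0,"ty":0,"tz":0,"turn":-10.5,"claw":0.05},{"tx":10,"ty":0,"tz":5,"turn":-10,"claw":0.05},{"tx":16,"ty":0,"tz":10,"turn":-7,"claw":0.05},{"tx":16,"ty":0,"tz":10,"turn":-2,"claw":0.05},{"tx":10,"ty":0,"tz":0,"turn":0,"claw":0.05}]'
python3 -m crank '[{"tx":0,"ty":0,"tz":0,"turn":0,"claw":0.05},{"tx":0,"ty":0,"tz":0,"turn":0,"claw":0.05}]'
cat > pin.py <<'E'
from h import *
def pin(d,c0=(.609,-.022)):
    W=cloud(d);w=W.reshape(-1,3);o=d["cam_to_world"][:3,3]
    n=(abs(w[:,0]-c0[0])<.05)&(abs(w[:,1]-c0[1])<.05)
    lug=w[n&(abs(w[:,2]-.05)<.004)];print("lug",len(lug),rect(lug),lug[:,2].mean().round(4))
    for lo,hi,r in((.056,.066,9),(.064,.079,9),(.085,.0895,5)):
        q=w[n&(w[:,2]>lo)&(w[:,2]<hi)]; q=q[np.linalg.norm(q[:,:2]-np.median(q[:,:2],0),axis=1)<.02] if len(q) else q
        if len(q)<8: print(lo,len(q));continue
        g=(q[:,:2].mean(0)-o[:2]);g/=np.linalg.norm(g);t=np.array([-g[1],g[0]]);L=(q[:,:2]-o[:2])@np.c_[g,t]*1000
        lat=np.mean(np.percentile(L[:,1],[2,98]));near=np.percentile(L[:,0],3)
        print(lo,len(q),"width",np.ptp(np.percentile(L[:,1],[2,98])).round(1),"axis",(o[:2]*1000+g*(near+r)+t*lat).round(1))
    p=w[(abs(w[:,0]-.687)<.07)&(abs(w[:,1]+.044)<.07)&(abs(w[:,2]-.122)<.004)]
    if len(p)>20:print("post top",len(p),rect(p))
E
python3 held.py; python3 - <<'E'
from pin import *
from bench import bot
print("wrist");pin(load("h"));print("side");pin(grab(bot,"side","s5"));print("top");pin(load("top0"));print("w3");pin(load("w3"))
E
```

```text
time_s: 32.25
tool_pos: [0.496, 0.0067, 0.1578]
eef_rot: [0.699, -0.107, 0.106, -0.699]
ft_force: [-0.3, 0.0, -1.0]
finger_gap: 0.0105
time_s: 32.5
tool_pos: [0.495, 0.0064, 0.1583]
eef_rot: [0.699, -0.107, 0.106, -0.699]
ft_force: [-1.1, 0.7, -2.0]
finger_gap: 0.0108
2911 [[7.4, -0.6, -17.1], [53.5, 1.5, -0.3], [61.9, 13.7, 16.6]]
plane slope x,z (deg) [ 1.34 -0.2 ] inliers 1405
eye in tool x,z [46.7  0.2] top y 0.3 centre y 8.3 heading err deg 0.3
eye world [ 0.5396 -0.0073  0.1499] jaw head 72.66 tcp [0.495  0.0064 0.1583] gap 0.010766284555851961 [-0.04  0.    2.08 -0.    1.06 -1.31]
wrist
lug 166 (array([606.6, -30. ]), array([23.2, 57.3]), 70.8) 0.0501
0.056 13 width 4.4 axis [653.5 -67.1]
0.064 13 width 3.0 axis [607.5 -27.5]
0.085 27 width 7.7 axis [604.5 -21.3]
side
lug 189 (array([626.1, -27.2]), array([55.5, 89.8]), 67.1) 0.0507
0.056 5
0.064 12 width 9.9 axis [652.  -47.7]
0.085 9 width 12.6 axis [607.8 -24.7]
post top 269 (array([688.1, -45.6]), array([73.2, 68.4]), 71.8)
top
lug 132 (array([620.4, -22.2]), array([42.8, 75.4]), 71.1) 0.0498
0.056 3
0.064 2
0.085 4
post top 230 (array([687.1, -44.4]), array([66.3, 65.7]), 72.8)
w3
lug 1446 (array([624. , -31.6]), array([54.5, 91.6]), 71.5) 0.05
0.056 58 width 17.7 axis [648.6 -45. ]
0.064 97 width 17.7 axis [649.2 -43.7]
0.085 28 width 14.2 axis [649.  -41.8]
post top 1016 (array([667.9, -49.8]), array([58.5, 65.9]), 47.1)
```

```bash
python3 - <<'E'
from h import *
for n in("top0","side0","w3","h"):
    d=load(n);u,v=proj(d,[.608,-.021,.07]).astype(int);hs=cv2.cvtColor(d["frame"],cv2.COLOR_RGB2HSV);w=35
    if not(0<u<640 and 0<v<400):print(n,"out",u,v);continue
    for th in(140,160,180):
        m=cv2.inRange(hs,(0,0,th),(179,50,255));mm=np.zeros_like(m);mm[max(0,v-w):v+w,max(0,u-w):u+w]=m[max(0,v-w):v+w,max(0,u-w):u+w]
        k,l,s,c=cv2.connectedComponentsWithStats(mm)
        if k<2:continue
        i=1+np.argmax(s[1:,4]);a,b=c[i];r0,r1=s[i,1],s[i,1]+s[i,3]
        print(n,th,(u,v),"blob",s[i].tolist(),"c",(a.round(1),b.round(1)),"axis@.07",(ray(d,a,b,.07)[:2]*1000).round(1))
E
```

```text
top0 140 (np.int64(301), np.int64(210)) blob [300, 209, 4, 4, 14] c (np.float64(301.3), np.float64(210.5)) axis@.07 [609.9 -18.8]
top0 160 (np.int64(301), np.int64(210)) blob [300, 209, 3, 3, 8] c (np.float64(301.1), np.float64(210.1)) axis@.07 [611.3 -18.2]
top0 180 (np.int64(301), np.int64(210)) blob [300, 209, 3, 3, 7] c (np.float64(301.0), np.float64(210.3)) axis@.07 [610.7 -17.7]
side0 140 (np.int64(295), np.int64(219)) blob [294, 214, 5, 5, 16] c (np.float64(295.9), np.float64(216.0)) axis@.07 [618.2 -10.7]
side0 160 (np.int64(295), np.int64(219)) blob [294, 214, 4, 3, 9] c (np.float64(295.7), np.float64(215.1)) axis@.07 [620.3  -7. ]
side0 180 (np.int64(295), np.int64(219)) blob [295, 214, 3, 2, 5] c (np.float64(295.8), np.float64(214.6)) axis@.07 [622.1  -5.4]
w3 140 (np.int64(501), np.int64(221)) blob [489, 212, 26, 19, 302] c (np.float64(501.9), np.float64(221.8)) axis@.07 [607.9 -20.7]
w3 160 (np.int64(501), np.int64(221)) blob [501, 220, 14, 11, 123] c (np.float64(507.9), np.float64(225.4)) axis@.07 [614.3 -12.6]
w3 180 (np.int64(501), np.int64(221)) blob [504, 222, 11, 9, 77] c (np.float64(509.2), np.float64(226.5)) axis@.07 [616.3 -10.6]
h 140 (np.int64(321), np.int64(352)) blob [298, 353, 34, 11, 293] c (np.float64(314.4), np.float64(357.5)) axis@.07 [610.7 -28. ]
h 160 (np.int64(321), np.int64(352)) blob [312, 354, 20, 10, 163] c (np.float64(320.0), np.float64(357.9)) axis@.07 [612.5 -23.8]
h 180 (np.int64(321), np.int64(352)) blob [313, 357, 17, 7, 64] c (np.float64(320.5), np.float64(360.0)) axis@.07 [614.6 -24. ]
```

```bash
python3 - <<'E'
from h import *
from bench import bot
plan(bot.read_state(),[.563,-.0057,.118],72.2)
E
python3 -m crank '[{"tx":15,"ty":0,"tz":1,"turn":0.5,"claw":0.05},{"tx":25,"ty":0,"tz":3,"turn":0,"claw":0.05},{"tx":20,"ty":0,"tz":3,"turn":0,"claw":0.05},{"tx":8,"ty":0,"tz":1,"turn":0,"claw":0.05},{"tx":0,"ty":15,"tz":0,"turn":0,"claw":0.05},{"tx":0,"ty":18,"tz":0,"turn":0,"claw":0.05},{"tx":0,"ty":5,"tz":0,"turn":0,"claw":0.05},{"tx":0,"ty":0,"tz":0,"turn":0,"claw":0.05},{"tx":0,"ty":0,"tz":0,"turn":0,"claw":0.05}]'
python3 held.py
python3 - <<'E'
from h import *
from bench import bot
s=bot.read_state();plan(s,[.563,-.0057,.118],72.2)
d=load("h");e=grab(bot,"side","s6");q=proj(d,[.6082,-.0202,.09]).round(1);t=proj(e,[.6082,-.0202,.09]).astype(int);print(q,t)
u,v=q.astype(int);v0=min(v-70,400-140);a=cv2.resize(d["frame"][v0:v0+140,u-70:u+70],(400,400),interpolation=2);b=cv2.resize(e["frame"][t[1]-25:t[1]+25,t[0]-25:t[0]+25],(400,400),interpolation=2);print("crop origin",u-70,v0)
cv2.imwrite("pics/p1.png",np.hstack([a,b])[...,::-1])
E
```

```text
jaw heading 72.67 tool x heading -17.33 tilt [-0.001 -1.    -0.   ] | shift before turn [68.5 40.5  8.7] | turn 0.47 | shift after turn [68.5 40.5  9.3] | rows>= 1.3
time_s: 33.72
tool_pos: [0.563, -0.0066, 0.1211]
eef_rot: [-0.699, 0.109, -0.11, 0.699]
ft_force: [-0.7, -0.1, -1.4]
finger_gap: 0.0111
2921 [[7.2, -0.6, -17.1], [53.7, 1.6, -0.3], [61.9, 14.0, 16.6]]
plane slope x,z (deg) [ 1.24 -0.25] inliers 1411
eye in tool x,z [46.9  0.3] top y 0.4 centre y 8.4 heading err deg 0.4
eye world [ 0.6078 -0.0206  0.1128] jaw head 72.21 tcp [ 0.563  -0.0066  0.1211] gap 0.01112284595266547 [-0.06  0.17  1.97 -0.    1.   -1.32]
jaw heading 72.21 tool x heading -17.79 tilt [ 0.001 -1.     0.   ] | shift before turn [-0.5  3.3  0.7] | turn 0.01 | shift after turn [-0.5  3.3  0.7] | rows>= 0.1
[313.8 326.6] [295 214]
crop origin 243 256
```

```bash
python3 - <<'E'
from h import *
d=load("h");W=cloud(d);n=(np.hypot(W[...,0]-.608,W[...,1]+.0205)<.016)
for lo,hi in((.045,.055),(.055,.08),(.08,.0865),(.0865,.0925)):
    m=n&(W[...,2]>lo)&(W[...,2]<hi);v,u=np.nonzero(m)
    if len(u):print(lo,len(u),"px",u.min(),u.max(),v.min(),v.max(),W[m][:,:2].min(0).round(4),W[m][:,:2].max(0).round(4),"mean",W[m][:,:2].mean(0).round(4))
hs=cv2.cvtColor(d["frame"],cv2.COLOR_RGB2HSV)
m=((hs[...,1]<60)&(hs[...,2]>120)&n);v,u=np.nonzero(m);print("bright",len(u),u.min(),u.max(),v.min(),v.max(),"ctr@.09",ray(d,u.mean(),v.mean(),.088))
E
```

```text
0.055 4 px 299 300 310 313 [ 0.6025 -0.0287] [ 0.6048 -0.0272] mean [ 0.6036 -0.0279]
0.08 19 px 299 325 309 317 [ 0.6021 -0.0287] [ 0.6077 -0.0119] mean [ 0.605  -0.0206]
bright 23 299 325 309 317 ctr@.09 [ 0.60033817 -0.02032526  0.088     ]
```

View pics/p1.png

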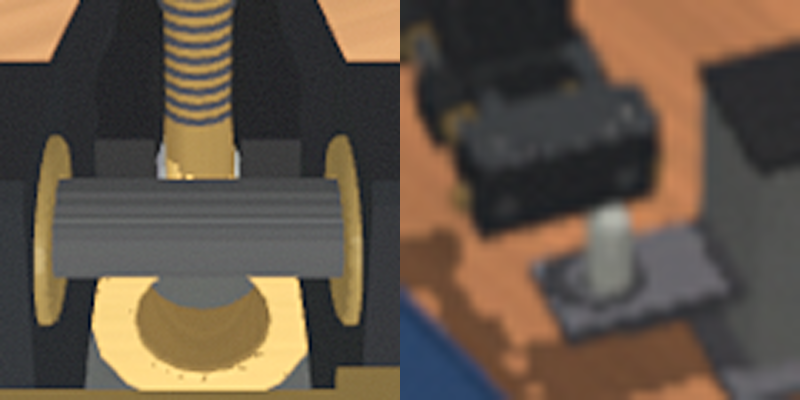

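The ring's hole (crop 202,318) is centred laterally over the pin, whose white flanks show evenly at (163,165) and (237,165) either side of the shank. I lower with force checks.

```bash
python3 -m crank '[{"tx":0,"ty":7,"tz":0,"turn":0,"claw":0.05},{"tx":0,"ty":7,"tz":0,"turn":0,"claw":0.05},{"tx":0,"ty":5,"tz":0,"turn":0,"claw":0.05},{"tx":0,"ty":0,"tz":0,"turn":0,"claw":0.05}]'
python3 -m crank '[{"tx":0,"ty":4,"tz":0,"turn":0,"claw":0.05},{"tx":0,"ty":4,"tz":0,"turn":0,"claw":0.05},{"tx":0,"ty":0,"tz":0,"turn":0,"claw":0.05}]'
python3 -c "
from bench import bot
s=bot.read_state();print(s['ft_force'],s['wrist_torque'],s['tool_pos'])"
```

```text
time_s: 34.33
tool_pos: [0.5622, -0.0066, 0.1008]
eef_rot: [0.699, -0.11, 0.109, -0.699]
ft_force: [-0.2, -0.3, -1.5]
finger_gap: 0.0105
time_s: 34.7
tool_pos: [0.5625, -0.0066, 0.0933]
eef_rot: [0.699, -0.11, 0.109, -0.699]
ft_force: [-0.3, -0.4, -1.5]
finger_gap: 0.0104
[-0.34933278 -0.43548023 -1.5372239 ] [ 0.03538464  0.08188563 -0.04056215] [ 0.56249019 -0.00661184  0.09326422]
```

No contact force and already past the taper.

```bash
python3 -m crank '[{"tx":0,"ty":6,"tz":0,"turn":0,"claw":0.05},{"tx":0,"ty":7,"tz":0,"turn":0,"claw":0.05},{"tx":0,"ty":7,"tz":0,"turn":0,"claw":0.05},{"tx":0,"ty":3,"tz":0,"turn":0,"claw":0.05},{"tx":0,"ty":0,"tz":0,"turn":0,"claw":0.05}]'
python3 -m crank '[{"tx":0,"ty":2,"tz":0,"turn":0,"claw":0.05},{"tx":0,"ty":1,"tz":0,"turn":0,"claw":0.05},{"tx":0,"ty":0,"tz":0,"turn":0,"claw":0.05}]'
```

```text
time_s: 35.33
tool_pos: [0.5625, -0.0066, 0.0702]
eef_rot: [0.699, -0.11, 0.109, -0.699]
ft_force: [-0.7, 0.8, -1.2]
finger_gap: 0.0107
time_s: 35.7
tool_pos: [0.5629, -0.0066, 0.0678]
eef_rot: [0.699, -0.109, 0.109, -0.699]
ft_force: [-0.9, 0.6, -1.2]
finger_gap: 0.0106
```

```bash
python3 -m crank '[{"tx":0,"ty":1,"tz":0,"turn":0,"claw":0.05},{"tx":0,"ty":0.7,"tz":0,"turn":0,"claw":0.05},{"tx":0,"ty":0,"tz":0,"turn":0,"claw":0.05}]';python3 -m crank '[{"tx":0,"ty":1,"tz":0,"turn":0,"claw":0.05},{"tx":0,"ty":0,"tz":0,"turn":0,"claw":0.05}]'
```

```text
time_s: 36.08
tool_pos: [0.5629, -0.0066, 0.0661]
eef_rot: [-0.699, 0.109, -0.109, 0.699]
ft_force: [-0.5, 0.2, -0.7]
finger_gap: 0.0107
time_s: 36.33
tool_pos: [0.5629, -0.0066, 0.0654]
eef_rot: [-0.699, 0.109, -0.109, 0.699]
ft_force: [-1.8, 0.3, 1.9]
finger_gap: 0.0106
```

Contact at the lug. A touch more, then release and back straight up.

```bash
python3 -m crank '[{"tx":0,"ty":0.7,"tz":0,"turn":0,"claw":0.05},{"tx":0,"ty":0,"tz":0,"turn":0,"claw":0.05}]';python3 -m crank '[{"tx":0,"ty":0,"tz":0,"turn":0,"claw":0.15},{"tx":0,"ty":0,"tz":0,"turn":0,"claw":0.2},{"tx":0,"ty":0,"tz":0,"turn":0,"claw":0.3},{"tx":0,"ty":0,"tz":0,"turn":0,"claw":0.35},{"tx":0,"ty":-10,"tz":0,"turn":0,"claw":0.35},{"tx":0,"ty":-25,"tz":0,"turn":0,"claw":0.35},{"tx":0,"ty":-40,"tz":0,"turn":0,"claw":0.35},{"tx":-10,"ty":-40,"tz":0,"turn":0,"claw":0.35},{"tx":-30,"ty":-25,"tz":0,"turn":0,"claw":0.5},{"tx":-40,"ty":0,"tz":0,"turn":0,"claw":0.5},{"tx":-15,"ty":0,"tz":0,"turn":0,"claw":0.5},{"tx":0,"ty":0,"tz":0,"turn":0,"claw":0.5}]'
python3 - <<'E'
from h import *
from bench import bot
s=bot.read_state();print(s["tool_pos"].round(4),s["time_s"],s["ft_force"].round(1))
def gold(d,n,c=(.595,-.016),r=.08):
    W=cloud(d);hs=cv2.cvtColor(d["frame"],cv2.COLOR_RGB2HSV);m=(cv2.inRange(hs,(12,60,50),(30,255,255))>0)&(abs(W[...,0]-c[0])<r)&(abs(W[...,1]-c[1])<r)&(W[...,2]>.045)&(W[...,2]<.1)
    P=W[m];print(n,len(P),rect(P) if len(P) else "","z",np.percentile(P[:,2],[2,50,95]).round(4) if len(P) else "")
    A=P[:,:2]*1000;a=np.radians(-17.8);t=(A-[608.2,-20.2])@[-np.cos(a),-np.sin(a)];lat=(A-[608.2,-20.2])@[-np.sin(a),np.cos(a)]
    for k in np.arange(-20,66,10):
        j=abs(t-k)<5
        if j.sum()>3:print("  out",k,j.sum(),"lat",np.percentile(lat[j],[3,97]).round(1),"z",np.percentile(P[j,2],[10,50,90]).round(4))
for n in("wrist","top","side"):gold(grab(bot,n,"z"+n),n)
hz=load("ztop");W=cloud(hz).reshape(-1,3)
w3=cloud(load("top0")).reshape(-1,3)
for nm,c in(("can",(.69,.17)),("box",(.64,-.2)),("cap",(.49,.41))):
    for t,X in(("before",w3),("after",W)):
        k=(abs(X[:,0]-c[0])<.07)&(abs(X[:,1]-c[1])<.07)&(X[:,2]>.02);print(nm,t,k.sum(),np.nanmean(X[k],0).round(4))
E
```

```text
time_s: 36.58
tool_pos: [0.5628, -0.0065, 0.0648]
eef_rot: [-0.699, 0.109, -0.109, 0.699]
ft_force: [-4.1, 1.2, 6.2]
finger_gap: 0.0108
time_s: 38.08
tool_pos: [0.4721, 0.0226, 0.2046]
eef_rot: [0.699, -0.109, 0.109, -0.699]
ft_force: [0.1, 0.6, 0.2]
finger_gap: 0.0441
[0.4721 0.0226 0.2046] 38.075 [0.1 0.6 0.2]
wrist 573 (array([600.7, -23.9]), array([ 37.8, 119.8]), 64.5) z [0.0499 0.0625 0.0646]
  out 10 7 lat [-13.9  14. ] z [0.0507 0.0522 0.054 ]
  out 20 114 lat [-22.2  10. ] z [0.0504 0.0579 0.0636]
  out 30 106 lat [-6.8  4.8] z [0.0605 0.0632 0.0642]
  out 40 93 lat [-7.7  4. ] z [0.0601 0.0631 0.0643]
  out 50 96 lat [-6.7  4.7] z [0.061  0.0631 0.0645]
  out 60 136 lat [-6.7  3.7] z [0.0569 0.0624 0.0645]
top 118 (array([592.9,  -8.9]), array([43.3, 85.1]), 63.5) z [0.0466 0.0625 0.0709]
  out -20 17 lat [-11.5  17.8] z [0.0465 0.058  0.0648]
  out -10 21 lat [-18.8  22.6] z [0.0496 0.0649 0.0692]
  out 0 17 lat [-17.8  19.3] z [0.0525 0.065  0.0771]
  out 10 25 lat [-16.1  21.5] z [0.0493 0.0631 0.0703]
  out 20 12 lat [-8.7 10. ] z [0.0483 0.0594 0.0639]
  out 30 8 lat [
[... 297 characters left out ...]
3.7   6. ] z [0.0578 0.0674 0.0709]
  out -10 22 lat [-20.    5.4] z [0.0543 0.0648 0.0685]
  out 0 26 lat [-21.8  18.4] z [0.0526 0.0638 0.068 ]
  out 10 32 lat [-19.8   8.4] z [0.0537 0.0646 0.0701]
  out 20 17 lat [-7.8 17.1] z [0.0518 0.0607 0.0667]
  out 30 10 lat [-9.2  0.5] z [0.057  0.0623 0.0664]
  out 40 14 lat [-12.1   0.7] z [0.0588 0.0635 0.0673]
  out 50 10 lat [-9.7 -2. ] z [0.0575 0.0648 0.0663]
  out 60 10 lat [-12.8  -1.4] z [0.0614 0.0647 0.0672]
can before 320 [0.6936 0.186  0.1301]
can after 322 [0.6934 0.1858 0.1294]
box before 331 [ 0.6603 -0.2019  0.049 ]
box after 327 [ 0.6606 -0.2021  0.0486]
cap before 342 [0.4879 0.4408 0.0327]
cap after 340 [0.4874 0.4411 0.0327]
```

The shank top is at 64 mm along its whole length, which is home (58 + 6), in line with the lug. The bystanders have not moved. I hand in.

```bash
python3 -c "
from bench import bot
print(bot.job_done())"
```

```text
the job is handed in; nothing more can be done
None
```

I completed the task in the order asked and handed it in at about 38 s of the 72 s allowed. No verdict was reported.

**What I did:**
- I lifted the gold bolt out of the tank with the hook rod, lowered it onto the blue tray and slid the hook out of the eye.
- I hung the rod back on its stand.
- I tipped the bolt flat with the fingers, gripped it by the shank and lowered its eye over the pin until it touched the lug. Then I let go and backed off.

**Last checks:**
- **Bolt on the pin:** The shank's top measures about 63–64 mm along its whole length, and 64 mm is fully home. It lies in line with the lug to within about 1 mm sideways. The highest press while seating was about 6 N.
- **Hook rod:** The handle hangs within about 1 mm of where it started.
- **Bystanders:** The can, the box and the cap read within about 0.5 mm of their first positions.

**Uncertain or not as planned:**
- **Tipping the bolt flat:** When I tipped the ring over on the tray, it probably fell the last part (eye centre about 12 mm down) instead of being lowered by the second finger.
- **Pin position:** The camera estimates of where the pin stood differed by several millimetres. The eye still went on without any contact force.
- **Black bolt:** I last saw it on its hanger while lifting the gold one out, and did not look again at the end.

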